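# Tip a carton on its back, pack the wagons, fold its flaps shut

## Robot

A 6-joint arm with a two-finger parallel gripper is mounted at the origin on the work surface; the furniture and walls round the work are solid. World frame = base frame: x ahead of the robot, y to its left, z up, the work surface at z = 0. Lengths are in m, angles in rad, forces in N, time in s.
With the tool pointing down it reaches from about 0.225 to 0.875 m from the base axis. Payload 3.4 kg.
Tool frame: the origin (TCP) lies between the finger pads; the fingertips stand 11 mm ahead of it and the grasp point (between the pads) lies 8 mm behind it (tips_ahead is the distance from the TCP to the fingertips, in m); z points along the fingers, x is the direction in which the jaws open and shut, and the axes are right-handed (so a half turn about z gives the same grasp; the last joint's range is limited). The gripper opens to 85 mm and grips with 20 to 120 N. Pads are 22 mm wide; open, the fingers measure 114 mm over their backs; the gripper's body (76 mm by 85 mm) begins 54 mm behind the grasp point. The pads swing forward as they close: fully open they stand 13 mm farther back than shut.
Start: joints at [-1.29, 0.276, 1.505, -0, 1.361, -0.121], TCP at [0.225, -0.529, 0.21] pointing down, gripper open.
Joint ranges: [-2.89, 2.89], [-0.75, 2.08], [0.22, 2.7], [-1.18, 4.32], [0.11, 2.71], [-2.7, 2.7]. Speed limits (rad/s): [2.57, 2.57, 3.14, 3.14, 3.14, 3.14].

## Interface

Orientations are given as a unit quaternion [w, x, y, z].
In Python, from rig import get_state, get_image, sign_off, masks_of, tips_ahead gives the robot as it stands.
- The arm moves only by the tool play_rows, never from a script. Its argument "series" is a list of rows, each an object of numbers: "fingers": the closure, from -1 (fully open) to 1 (shut); "dx", "dy", "dz": the shift along the world's x, y, z in mm; "turn": the turn about the world's z in rad. A call has 1 to 20 rows; each row shifts and turns the pose as measured when the row begins; what a row does not reach is not made up. A row lasts 1/12 s, in which the tool goes at most 41.7 mm and 7.16 degrees, less where a joint would pass 70% of its speed; a pose out of reach is approached as far as the arm can. A call with a gripper value outside its range is refused whole. The fingers move at their own pace and stop on an object; "squeeze" is the grip in N (left out, the last holds). Time passes only in rows, so rows that do not move let the fingers close. It gives the time, the measured TCP pose, the force and the opening at its end, in the units of the state.
- get_state(): the state, without advancing time (a new reading comes with each control period).
- get_image(name): name is "side" or "top"; returns a dict with "pixels" (384x512x3 uint8, red, green, blue), "vfov" (degrees; the focal length in pixels is half the picture's height over the tangent of half this angle, whatever the lens; pixels are square), "cx", "cy" (the principal point, pixels), "rvec" (rotation vector, rad) and "tvec" (3), from world to camera coordinates, as OpenCV has them. Camera axes: x right, y down, z forward; pixel columns grow to the right and rows downward; lengths in m; the calibration is good to about 2 mm. A picture is of the moment at which its call begins. There is no depth.
- sign_off(): hands the job in, once; it reports no verdict.
Trained networks look in a picture, given as the dict that the camera call returned (one of the last four; its "shot" number tells which), for a name from the list of things; names that differ only in an ending like _2 or _b are one class to them, and where a whole thing is asked for, a point or a joint stands for the part that bears it (a point fixed in the world has none). Each returns a list of dicts, best first, with "p" (0 to 1); they miss things now and then, are a little off and sometimes report something else, mostly with a low value. They report only what shows in the picture. A call takes as long as a camera call. They do not tell look-alikes from the thing itself.
- masks_of(picture, label): "region" (384x512 bool, what is visible of it) and "xy" ([column, row] in pixels, amid what is visible of it).
The state is a dict: "clock": time; "qpos": joint angles; "qd": joint speeds; "effort": joint torques, N m; "position": TCP position; "ee_rot": TCP orientation; "contact_force": force on the tool from outside, world axes, zero at the start; "moment": the same for the moment, N m; "width": finger opening in m.
Only numpy, scipy, OpenCV 4.12 (cv2) and the standard library are available. Lean on these libraries where they do the work, as an engineer would, in place of code of your own. Each camera call takes 0.05 s, during which the arm holds its last target. There are 200 camera calls.

## Task

Pack the wagons away for the journey. Push the tall cardboard carton over, without picking it up, so that it lies on its back on the board with its opening upwards; put every wagon that is out on the layout into one of its compartments, setting it down rather than dropping it; then close the carton, folding the two end flaps down first and the two side flaps down flat over them.

Things in the scene. Friction and masses are not known exactly. Their poses are not given: they have to be found in the camera images.
- carton: brown corrugated carton, 156 wide, 234 tall, 66 deep, board 3 mm thick, about 240 g, standing on end on the board. Origin: centre of the end it stands on; x across its width, z up along its height at first, y out of its open big face. Tips over the foot of its back when pushed near the top towards -y (slides if pushed low), then lies with y up and z level
- carton_floor (a point): centre of the inside of the carton's back (carton point 0, -30, 117 mm), the floor once it lies; axes as the carton's. Inside 150 (x) by 228 (z); end walls' rims 63 above it, side walls' 66. Two partitions 40 high, 3 thick, at z = -38.5 and +38.5 of this point, make three compartments 74 wide: centres at z = -77, 0, +77; each has room for one wagon, along x
- board: plywood board 260 x 455 x 18 mm laid over the rails, fixed; origin at the centre of its underside, top at z = 0.026. The siding's rails, 7 mm high, run along y at x = 0.54 to 0.62; elsewhere the ground is at z = 0
- heel_flap (a joint): end flap at the end it stands on at first (147 wide, 75 long, 20 g): 0 folded flat over the opening, 1.57 in line with the end wall, at most 2.2. Hinge line along x through carton point (0, 34.5, 1.5) mm; folded it reaches to +z. All four flaps stay at whatever angle they are left (about 0.025 N m to turn)
- head_flap (a joint): the same for the end flap at the other end: hinge line along x through carton point (0, 34.5, 232.5) mm; folded it reaches to -z. An end flap that stands upright is close beside a gripper reaching into the outer compartments; it can be bent outwards first
- left_flap (a joint): side flap on the carton's -x side (234 wide, 76 long, 20 g): 0 folded flat on top of the end flaps, 1.57 in line with the side wall, at most 2.2. Hinge line along z through carton point (-76.5, 38, 117) mm; folded it reaches to +x. Cannot come down fully while an end flap stands up
- right_flap (a joint): the same for the side flap on the +x side: hinge line along z through carton point (76.5, 38, 117) mm; folded it reaches to -x and meets the left one in the middle
- coal_wagon: brown open railway wagon full of coal, 31 x 100 x 30 mm, 30 g, on the ground in front of the siding. Origin at the middle of its underside, x across, y along it, z up. Take it across its sides (30 mm thick, 17 to 30 up; on its side, from top to wheels). Two or three of the four wagons are there; the others are absent (None from the start)
- white_tanker: white tank wagon with a red band, 30 x 134 x 46 mm, 45 g, on a track of the siding (wheels on the rails, 7 mm up). Origin at the middle of its underside, x across, y along it, z up. Take it across the barrel (25 mm thick, axis 28 up; chassis 26 mm wide, 12 to 15 up). May be absent
- black_tanker: black tank wagon with a yellow band, same size and shape as the white one, 45 g, on a track of the siding (wheels on the rails, 7 mm up). Origin at the middle of its underside, x across, y along it, z up. May be absent
- open_wagon: grey empty open wagon, 31 x 100 x 30 mm, 30 g, on the ground in front of the siding. Origin at the middle of its underside, x across, y along it, z up. Take it across its sides (30 mm thick, 17 to 30 up). May be absent
Not all that is in view belongs to the job. Leave any pink or turquoise look-alike of the black_tanker alone.

How it is judged:
By the outcome, as a careful person would: the job done as asked, in the order asked, and still so for the second after the job is handed in, with the robot touching nothing.
Of coal_wagon, white_tanker, black_tanker, open_wagon only 2 to 3 are there at a start; the rules pass over those that are not, and their reading is None.
At some moment in a run one of coal_wagon, open_wagon may be knocked a few centimetres aside while the robot is not near it.
It also fails if it takes over 192 s, if anything falls off the work surface, if the arm or the gripper's body presses on something with over 40 N, if the wrist force passes 120 N, or if a joint passes its speed limit or range.

## Working session

There is one attempt and no reset: what is moved stays moved. The work goes in short steps, Python scripts to look and compute and a tool call to move; the robot and the scene stay as the last step left them, time stands still between calls to the robot, and variables do not carry over. Pictures are saved under pics/ and viewed, about 12 in all and at most 16, crops included, and the job is handed in when it is done.

Besides the shell and the picture viewer there is one more tool, called after "Request:" as a command line: name --argument value ..., lists and objects as JSON in quotes. play_rows: Moves the arm, as the interface text tells. Its arguments: {"type":"object","properties":{"series":{"type":"array"},"squeeze":{"type":"number"}},"required":["series"]}

```bash
mkdir -p pics; ls
cat > h.py <<'E'
import numpy as np, cv2
from rig import *
def K(im):
    h,w=im["pixels"].shape[:2]; f=h/2/np.tan(np.radians(im["vfov"])/2)
    return np.array([[f,0,im["cx"]],[0,f,im["cy"]],[0,0,1.]])
def ray(im,uv):
    R=cv2.Rodrigues(np.array(im["rvec"],float))[0]; t=np.array(im["tvec"],float)
    d=R.T@(np.linalg.inv(K(im))@np.array([uv[0],uv[1],1.])); return -R.T@t,d
def at(im,uv,z):
    c,d=ray(im,uv); return c+d*(z-c[2])/d[2]
def proj(im,P):
    return cv2.projectPoints(np.array(P,float).reshape(-1,3),np.array(im["rvec"],float),np.array(im["tvec"],float),K(im),None)[0].reshape(-1,2)
def save(im,n,crop=None,s=1):
    p=im["pixels"][:,:,::-1]
    if crop: p=p[crop[1]:crop[3],crop[0]:crop[2]]
    cv2.imwrite(f"pics/{n}.png",cv2.resize(p,None,fx=s,fy=s,interpolation=cv2.INTER_CUBIC))
E
python3 - <<'E'
from h import *
s=get_state();print(s)
print(tips_ahead)
ims={}
for n in("top","side"):
    im=get_image(n);save(im,n+"0",s=1.5); c,d=ray(im,(256,192));print(n,im["vfov"],c,d)
    for l in("carton","board","coal_wagon","open_wagon","white_tanker","black_tanker"):
        for m in masks_of(im,l):
            if m["p"]<.2: continue
            ys,xs=np.where(m["region"]);r=cv2.minAreaRect(np.c_[xs,ys].astype(np.float32))
            z={"board":.026,"coal_wagon":.03,"open_wagon":.03}.get(l,.035)
            print(l,round(m["p"],2),np.round(m["xy"]),at(im,m["xy"],z).round(3),[np.round(a,1) for a in r], [at(im,q,z).round(3)[:2].tolist() for q in cv2.boxPoints(r)])
E
```

```text
pics
{'clock': 0.0, 'qpos': array([-1.28998518e+00,  2.76598329e-01,  1.50614698e+00, -4.31932851e-05,
        1.36066926e+00, -1.21000675e-01]), 'qd': array([ 0.00037154,  0.00017003, -0.00150058, -0.00050957,  0.00305234,
        0.00315564]), 'effort': array([-9.16288154e-04, -4.16783845e+01, -2.45808131e+01, -1.68753236e-04,
        1.11560914e-02,  4.72215078e-06]), 'position': array([ 0.22469663, -0.5286655 ,  0.20913231]), 'ee_rot': array([-5.74597571e-04,  8.33994506e-01, -5.51771994e-01, -7.07198586e-04]), 'contact_force': array([-0.52613795, -0.22331429,  0.22397624]), 'moment': array([-0.01669053, -0.05739387,  0.04416517]), 'width': 0.08556266924566028}
0.011
top 55.730421356943204 [ 0.41360563 -0.16391842  1.04894009] [ 0.09090968 -0.01847112 -0.9958234 ]
carton 0.75 [132. 158.] [0.599 0.167 0.035] [array([134.1, 157.7]), array([88.1, 89.2]), np.float64(1.8)] [[0.476, 0.284], [0.732, 0.29], [0.727, 0.038], [0.471, 0.038]]
board 0.91 [213. 187.] [ 0.52  -0.062  0.026] [array([187.8, 178.4]), array([162.9,  91.8]), np.float64(0.6)] [[0.414, 0.236], [0.676, 0.247], [0.677, 
[... 1767 characters left out ...]
 0.475 -0.319  0.03 ] [array([262.3, 183. ]), array([ 9.3, 20.8]), np.float64(35.5)] [[0.498, -0.295], [0.439, -0.369], [0.417, -0.337], [0.476, -0.265]]
black_tanker 0.74 [313. 215.] [ 0.318 -0.136  0.035] [array([311., 215.]), array([30.,  8.]), np.float64(90.0)] [[0.322, -0.203], [0.295, -0.198], [0.329, -0.076], [0.355, -0.081]]
black_tanker 0.6 [260. 152.] [ 0.437 -0.475  0.035] [array([260.8, 152.8]), array([ 9.6, 30.1]), np.float64(86.2)] [[0.49, -0.502], [0.372, -0.49], [0.381, -0.436], [0.496, -0.448]]
black_tanker 0.53 [218. 174.] [ 0.61  -0.388  0.035] [array([218.9, 173.5]), array([25.4,  7.3]), np.float64(82.9)] [[0.62, -0.457], [0.592, -0.457], [0.596, -0.325], [0.622, -0.326]]
```

View pics/top0.png

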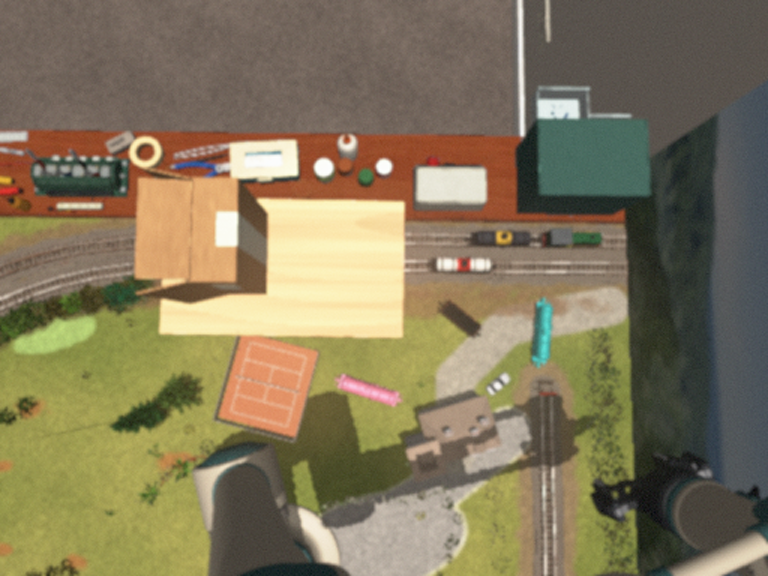

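View pics/side0.png

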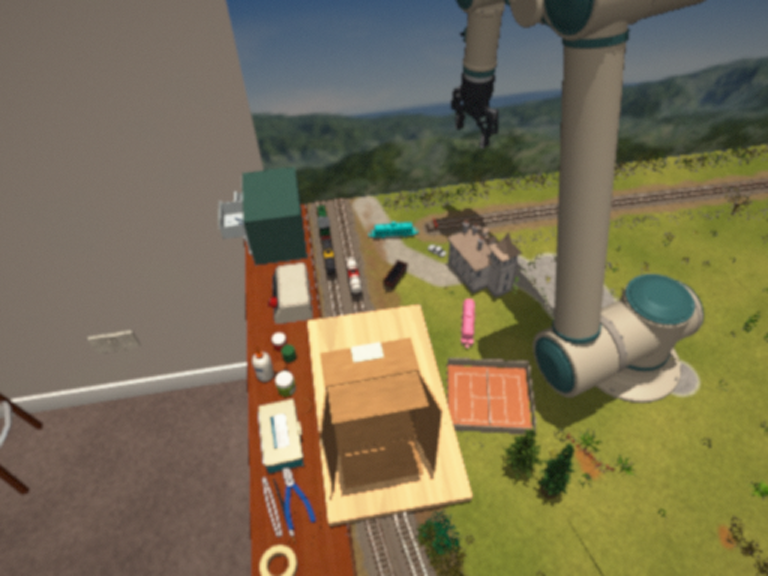

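The carton stands at the +y end of the board, with its open face towards +y (side image about (375,420)). The top end is at about (215,230) in the top image. Three wagons are present:
- **Coal wagon:** dark brown at (460,318), skewed and possibly on its side.
- **White tanker:** at (463,265).
- **Black tanker with yellow band:** at (500,238), next to a green loco.

The pink and turquoise ones are decoys.

```bash
cat >> h.py <<'E'
def tri(imA,a,imB,b):
    P=[]
    for im in(imA,imB):
        R=cv2.Rodrigues(np.array(im["rvec"],float))[0]; P.append(K(im)@np.c_[R,np.array(im["tvec"],float)])
    X=cv2.triangulatePoints(P[0],P[1],np.array(a,float).reshape(2,1),np.array(b,float).reshape(2,1)); X=(X[:3]/X[3]).ravel()
    e=[np.linalg.norm(proj(i,X)[0]-q) for i,q in((imA,a),(imB,b))]; return X.round(3),np.round(e,1)
E
python3 - <<'E'
from h import *
t=get_image("top");s=get_image("side")
for n,a,b in [("flapR",(91.5,119),(222,278)),("flapL",(91,186.5),(280.7,268.7)),("backR",(158.7,120),(215,238)),("backL",(158,188.7),(275,227)),("seamR",(127,119),(220,258)),("seamL",(126,188),(278,249))]:
    print(n,*tri(t,a,s,b),at(t,a,.26).round(3),at(s,b,.26).round(3))
save(t,"top_car",(70,90,300,240),3.4); save(s,"side_car",(180,200,340,360),4)
E
```

```text
flapR [0.639 0.177 0.284] [0.6 0.5] [0.645 0.188 0.26 ] [0.641 0.164 0.26 ]
flapL [0.499 0.174 0.273] [3.2 2.7] [0.494 0.181 0.26 ] [0.503 0.165 0.26 ]
backR [0.646 0.042 0.248] [0.5 0.4] [0.644 0.039 0.26 ] [0.645 0.051 0.26 ]
backL [0.491 0.038 0.249] [0.5 0.4] [0.491 0.035 0.26 ] [0.492 0.046 0.26 ]
seamR [0.642 0.11  0.261] [1.5 1.3] [0.646 0.109 0.26 ] [0.639 0.11  0.26 ]
seamL [0.495 0.107 0.252] [1.1 0.9] [0.491 0.105 0.26 ] [0.498 0.112 0.26 ]
```

View pics/side_car.png

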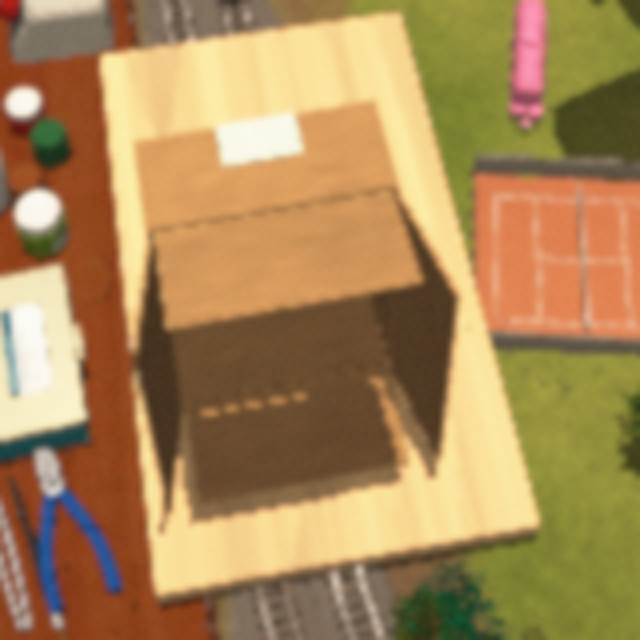

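Request:
play_rows --series '[{"dz":40,"fingers":-1},{"dz":40},{"dz":40},{"dz":40},{"dz":30},{"dx":14,"dy":35,"turn":0.117},{"dx":14,"dy":35,"turn":0.117},{"dx":14,"dy":35,"turn":0.117},{"dx":14,"dy":35,"turn":0.117},{"dx":14,"dy":35,"turn":0.117},{"dx":14,"dy":35,"turn":0.117},{"dx":14,"dy":35,"turn":0.117},{"dx":14,"dy":35,"turn":0.117},{"dx":14,"dy":35,"turn":0.117},{"dx":14,"dy":35,"turn":0.117},{"dx":14,"dy":35},{"dx":14,"dy":35},{"dx":14,"dy":35},{"dx":14,"dy":35},{"dx":14,"dy":35}]'

```text
invalid input at $.series[0]: expected keys fingers, dx, dy, dz, turn
```

Request:
play_rows --series '[{"fingers":-1,"dx":0,"dy":0,"dz":40,"turn":0},{"fingers":-1,"dx":0,"dy":0,"dz":40,"turn":0},{"fingers":-1,"dx":0,"dy":0,"dz":40,"turn":0},{"fingers":-1,"dx":0,"dy":0,"dz":40,"turn":0},{"fingers":-1,"dx":0,"dy":0,"dz":40,"turn":0},{"fingers":-1,"dx":14,"dy":35,"dz":0,"turn":0.12},{"fingers":-1,"dx":14,"dy":35,"dz":0,"turn":0.12},{"fingers":-1,"dx":14,"dy":35,"dz":0,"turn":0.12},{"fingers":-1,"dx":14,"dy":35,"dz":0,"turn":0.12},{"fingers":-1,"dx":14,"dy":35,"dz":0,"turn":0.12},{"fingers":-1,"dx":14,"dy":35,"dz":0,"turn":0.12},{"fingers":-1,"dx":14,"dy":35,"dz":0,"turn":0.12},{"fingers":-1,"dx":14,"dy":35,"dz":0,"turn":0.12},{"fingers":-1,"dx":14,"dy":35,"dz":0,"turn":0.12},{"fingers":-1,"dx":14,"dy":35,"dz":0,"turn":0.09},{"fingers":-1,"dx":14,"dy":35,"dz":0,"turn":0},{"fingers":-1,"dx":14,"dy":35,"dz":0,"turn":0},{"fingers":-1,"dx":14,"dy":35,"dz":0,"turn":0},{"fingers":-1,"dx":14,"dy":35,"dz":0,"turn":0},{"fingers":-1,"dx":14,"dy":35,"dz":0,"turn":0}]'

```text
clock: 2.47
position: [0.4341, 0.0164, 0.419]
ee_rot: [0.005, 1.0, 0.022, 0.004]
contact_force: [0.8, -1.1, -1.2]
width: 0.0852
```

Request:
play_rows --series '[{"fingers":-1,"dx":16,"dy":32,"dz":0,"turn":-0.02},{"fingers":-1,"dx":16,"dy":32,"dz":0,"turn":0},{"fingers":-1,"dx":16,"dy":32,"dz":0,"turn":0},{"fingers":-1,"dx":16,"dy":32,"dz":0,"turn":0},{"fingers":-1,"dx":16,"dy":32,"dz":0,"turn":0},{"fingers":-1,"dx":16,"dy":32,"dz":0,"turn":0},{"fingers":-1,"dx":16,"dy":32,"dz":0,"turn":0},{"fingers":-1,"dx":16,"dy":32,"dz":0,"turn":0},{"fingers":-1,"dx":6,"dy":0,"dz":-40,"turn":0},{"fingers":-1,"dx":0,"dy":0,"dz":-40,"turn":0},{"fingers":-1,"dx":0,"dy":0,"dz":-40,"turn":0},{"fingers":-1,"dx":0,"dy":0,"dz":-40,"turn":0},{"fingers":-1,"dx":0,"dy":0,"dz":-8,"turn":0},{"fingers":-1,"dx":0,"dy":0,"dz":0,"turn":0}]'

```text
clock: 3.63
position: [0.5754, 0.3006, 0.2478]
ee_rot: [0.001, 1.0, 0.019, 0.013]
contact_force: [0.1, -0.1, 0.5]
width: 0.085
```

Run:
```python
from h import *
s=get_state();print(s["position"],s["clock"],s["contact_force"])
t=get_image("top");q=get_image("side")
A=np.hstack([t["pixels"][90:240,40:260],q["pixels"][180:330,150:370]])
cv2.imwrite("pics/p4.png",cv2.resize(A[:,:,::-1],None,fx=1.8,fy=1.8))
```

```text
[0.57543808 0.30055587 0.24775129] 3.6333 [ 0.0655668  -0.06437163  0.54445566]
```

View pics/p4.png

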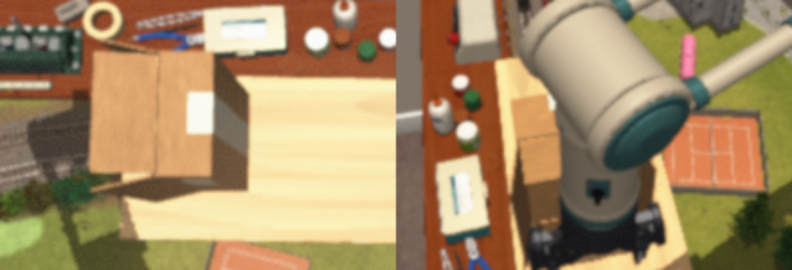

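Request:
play_rows --series '[{"fingers":-1,"dx":-4,"dy":-25,"dz":0,"turn":-0.02},{"fingers":-1,"dx":-4,"dy":-25,"dz":0,"turn":0},{"fingers":-1,"dx":0,"dy":-25,"dz":0,"turn":0},{"fingers":-1,"dx":0,"dy":-15,"dz":0,"turn":0},{"fingers":-1,"dx":0,"dy":-8,"dz":0,"turn":0},{"fingers":-1,"dx":0,"dy":-8,"dz":0,"turn":0},{"fingers":-1,"dx":0,"dy":-8,"dz":0,"turn":0},{"fingers":-1,"dx":0,"dy":-8,"dz":0,"turn":0},{"fingers":-1,"dx":0,"dy":-8,"dz":0,"turn":0},{"fingers":-1,"dx":0,"dy":-8,"dz":0,"turn":0},{"fingers":-1,"dx":0,"dy":-8,"dz":0,"turn":0}]'

```text
clock: 4.65
position: [0.582, 0.1541, 0.2772]
ee_rot: [-0.006, 0.999, 0.01, 0.038]
contact_force: [0.4, 0.0, 0.2]
width: 0.0853
```

Run:
```python
from h import *
s=get_state();print(s["position"],s["clock"],s["contact_force"])
t=get_image("top");q=get_image("side")
A=np.hstack([t["pixels"][90:240,40:260],q["pixels"][180:330,150:370]])
cv2.imwrite("pics/p5.png",cv2.resize(A[:,:,::-1],None,fx=1.8,fy=1.8))
```

```text
[0.5819849  0.15407706 0.2771619 ] 4.65 [0.42802158 0.02599904 0.23958802]
```

View pics/p5.png

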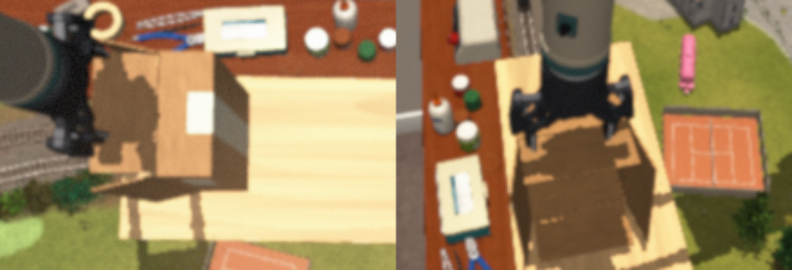

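Request:
play_rows --series '[{"fingers":-1,"dx":0,"dy":15,"dz":0,"turn":0},{"fingers":-1,"dx":0,"dy":15,"dz":0,"turn":0},{"fingers":-1,"dx":0,"dy":15,"dz":0,"turn":0},{"fingers":-1,"dx":0,"dy":15,"dz":0,"turn":0},{"fingers":-1,"dx":0,"dy":0,"dz":0,"turn":0}]'

```text
clock: 5.17
position: [0.5815, 0.2151, 0.2751]
ee_rot: [-0.006, 0.999, 0.008, 0.036]
contact_force: [-0.0, -0.1, 1.0]
width: 0.0852
```

```bash
cat >> h.py <<'E'
from scipy.spatial.transform import Rotation as Ro
def st():
    s=get_state(); q=s["ee_rot"]; M=Ro.from_quat([q[1],q[2],q[3],q[0]]).as_matrix()
    print("t",round(s["clock"],2),"pos",s["position"].round(4),"yaw",round(float(np.arctan2(M[1,0],M[0,0])),3),"toolz",M[:,2].round(3),"F",s["contact_force"].round(1),"w",round(s["width"],4)); return s
E
python3 -c "
from h import *
s=st();print(s['qpos'].round(3))"
```

```text
t 5.17 pos [0.5815 0.2151 0.2751] yaw 0.015 toolz [ 0.071  0.014 -0.997] F [-0.  -0.1  1. ] w 0.0852
[ 0.245  0.275  1.349 -0.004  1.445  0.229]
```

Request:
play_rows --series '[{"fingers":-1,"dx":-3,"dy":0,"dz":-12,"turn":0},{"fingers":-1,"dx":-3,"dy":0,"dz":-12,"turn":0},{"fingers":-1,"dx":-3,"dy":0,"dz":-12,"turn":0},{"fingers":-1,"dx":-3,"dy":0,"dz":0,"turn":0},{"fingers":-1,"dx":0,"dy":0,"dz":0,"turn":0},{"fingers":-1,"dx":0,"dy":0,"dz":0,"turn":0}]'

```text
clock: 5.67
position: [0.5687, 0.2151, 0.2369]
ee_rot: [-0.006, 0.999, 0.01, 0.035]
contact_force: [-0.6, -0.5, 1.2]
width: 0.0855
```

```bash
python3 -c "
from h import *
s=st();print(s['qpos'].round(3))"
```

```text
t 5.67 pos [0.5687 0.2151 0.2369] yaw 0.019 toolz [ 0.069  0.012 -0.998] F [-0.6 -0.5  1.2] w 0.0855
[ 0.251  0.272  1.445 -0.006  1.353  0.232]
```

Request:
play_rows --series '[{"fingers":-1,"dx":0,"dy":-10,"dz":0,"turn":0},{"fingers":-1,"dx":0,"dy":-10,"dz":0,"turn":0},{"fingers":-1,"dx":0,"dy":-10,"dz":0,"turn":0},{"fingers":-1,"dx":0,"dy":-10,"dz":0,"turn":0}]'

```text
clock: 6.0
position: [0.5702, 0.1732, 0.2394]
ee_rot: [-0.006, 0.999, 0.011, 0.037]
contact_force: [0.2, 1.2, -0.1]
width: 0.0852
```

Run:
```python
from h import *
st()
t=get_image("top");q=get_image("side")
A=np.hstack([t["pixels"][90:240,40:260],q["pixels"][180:330,150:370]])
cv2.imwrite("pics/p6.png",cv2.resize(A[:,:,::-1],None,fx=1.8,fy=1.8))
```

```text
t 6.0 pos [0.5702 0.1732 0.2394] yaw 0.021 toolz [ 0.074  0.014 -0.997] F [ 0.2  1.2 -0.1] w 0.0852
```

View pics/p6.png

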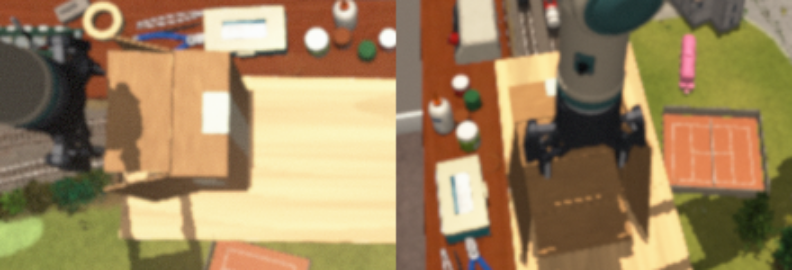

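Request:
play_rows --series '[{"fingers":-1,"dx":0,"dy":-10,"dz":-1,"turn":0},{"fingers":-1,"dx":0,"dy":-10,"dz":-1,"turn":0},{"fingers":-1,"dx":0,"dy":-10,"dz":-1,"turn":0},{"fingers":-1,"dx":0,"dy":-10,"dz":-1,"turn":0},{"fingers":-1,"dx":0,"dy":-10,"dz":-1,"turn":0},{"fingers":-1,"dx":0,"dy":-10,"dz":-1,"turn":0}]'

```text
clock: 6.6
position: [0.5704, 0.107, 0.2334]
ee_rot: [-0.006, 0.999, 0.01, 0.038]
contact_force: [0.1, 0.2, 0.2]
width: 0.0854
```

Run:
```python
from h import *
st()
t=get_image("top");q=get_image("side")
A=np.hstack([t["pixels"][90:240,40:260],q["pixels"][180:330,150:370]])
cv2.imwrite("pics/p7.png",cv2.resize(A[:,:,::-1],None,fx=1.8,fy=1.8))
```

```text
t 6.6 pos [0.5704 0.107  0.2334] yaw 0.02 toolz [ 0.075  0.013 -0.997] F [0.1 0.2 0.2] w 0.0854
```

View pics/p7.png

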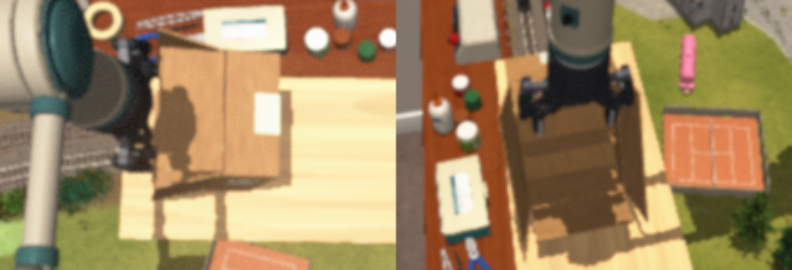

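Request:
play_rows --series '[{"fingers":-1,"dx":0,"dy":-10,"dz":0,"turn":0},{"fingers":-1,"dx":0,"dy":-10,"dz":0,"turn":0},{"fingers":-1,"dx":0,"dy":-10,"dz":0,"turn":0},{"fingers":-1,"dx":0,"dy":-10,"dz":0,"turn":0},{"fingers":-1,"dx":0,"dy":-10,"dz":2,"turn":0},{"fingers":-1,"dx":0,"dy":0,"dz":30,"turn":0},{"fingers":-1,"dx":0,"dy":0,"dz":30,"turn":0},{"fingers":-1,"dx":0,"dy":0,"dz":0,"turn":0}]'

```text
clock: 7.37
position: [0.5683, 0.0486, 0.295]
ee_rot: [-0.006, 0.999, 0.009, 0.034]
contact_force: [0.4, 0.3, 0.9]
width: 0.0852
```

Run:
```python
from h import *
st()
t=get_image("top");q=get_image("side")
A=np.hstack([t["pixels"][90:240,40:260],q["pixels"][180:330,150:370]])
cv2.imwrite("pics/p8.png",cv2.resize(A[:,:,::-1],None,fx=1.8,fy=1.8))
```

```text
t 7.37 pos [0.5683 0.0486 0.295 ] yaw 0.017 toolz [ 0.068  0.012 -0.998] F [0.4 0.3 0.9] w 0.0852
```

View pics/p8.png

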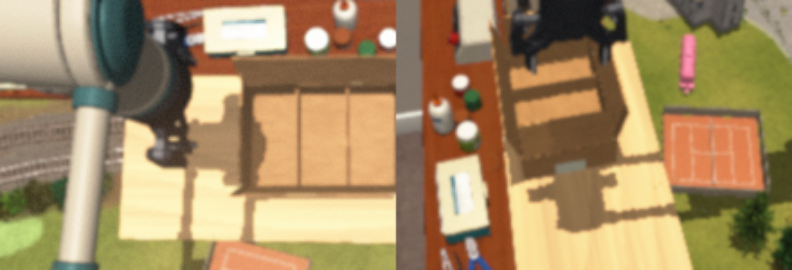

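Request:
play_rows --series '[{"fingers":-1,"dx":-10,"dy":5,"dz":30,"turn":0},{"fingers":-1,"dx":-30,"dy":10,"dz":20,"turn":0},{"fingers":-1,"dx":-30,"dy":10,"dz":10,"turn":0},{"fingers":-1,"dx":-30,"dy":10,"dz":10,"turn":0},{"fingers":-1,"dx":-30,"dy":10,"dz":10,"turn":0},{"fingers":-1,"dx":-30,"dy":10,"dz":10,"turn":0},{"fingers":-1,"dx":-30,"dy":10,"dz":0,"turn":0},{"fingers":-1,"dx":0,"dy":0,"dz":0,"turn":0}]'

```text
clock: 8.13
position: [0.3648, 0.1132, 0.3705]
ee_rot: [-0.007, 1.0, 0.007, 0.019]
contact_force: [0.2, 0.6, -0.2]
width: 0.0852
```

Run:
```python
from h import *
st()
t=get_image("top");q=get_image("side");np.save("t.npy",t,allow_pickle=True);np.save("s.npy",q,allow_pickle=True)
for im in(t,q):
    for l in("carton","coal_wagon","white_tanker","black_tanker"):
        for m in masks_of(im,l):
            if m["p"]<.3: continue
            ys,xs=np.where(m["region"]);r=cv2.minAreaRect(np.c_[xs,ys].astype(np.float32))
            z={"coal_wagon":.02}.get(l,.035)
            print(l,round(m["p"],2),at(im,m["xy"],z).round(3)[:2],at(im,r[0],z).round(3)[:2], [at(im,k,z).round(3)[:2].tolist() for k in cv2.boxPoints(r)])
B=cv2.resize(t["pixels"][90:240,100:356],None,fx=3,fy=3,interpolation=cv2.INTER_CUBIC)
cv2.imwrite("pics/p9.png",B[:,:,::-1])
```

```text
t 8.13 pos [0.3648 0.1132 0.3705] yaw 0.014 toolz [ 0.038  0.014 -0.999] F [ 0.2  0.6 -0.2] w 0.0852
carton 0.79 [ 0.6  -0.07] [ 0.596 -0.07 ] [[0.707, 0.067], [0.71, -0.204], [0.487, -0.205], [0.484, 0.06]]
coal_wagon 0.9 [ 0.439 -0.324] [ 0.45  -0.326] [[0.464, -0.281], [0.489, -0.3], [0.437, -0.37], [0.411, -0.351]]
white_tanker 0.58 [ 0.551 -0.321] [ 0.552 -0.33 ] [[0.564, -0.273], [0.565, -0.388], [0.539, -0.388], [0.538, -0.272]]
white_tanker 0.43 [ 0.691 -0.083] [ 0.688 -0.067] [[0.664, 0.063], [0.71, 0.065], [0.713, -0.198], [0.666, -0.198]]
black_tanker 0.78 [ 0.609 -0.4  ] [ 0.604 -0.4  ] [[0.619, -0.338], [0.62, -0.463], [0.589, -0.462], [0.587, -0.338]]
black_tanker 0.62 [ 0.423 -0.476] [ 0.424 -0.476] [[0.365, -0.456], [0.485, -0.464], [0.483, -0.496], [0.364, -0.488]]
black_tanker 0.55 [ 0.315 -0.161] [ 0.317 -0.155] [[0.323, -0.094], [0.348, -0.102], [0.312, -0.216], [0.287, -0.208]]
black_tanker 0.3 [ 0.442 -0.321] [ 0.451 -0.324] [[0.467, -0.278], [0.493, -0.3], [0.436, -0.369], [0.41, -0.347]]
carton 0.66 [ 0.572 -0.127] [ 0.568 -0.122] [[0.692, -0.316], [0.441, -0.328], [0.464, 0.042], [0.671, 0.045]]
coal_wagon 0.58 [ 0.455 -0.327] [ 0.457 -0.325] [[0.495, -0.307], [0.437, -0.375], [0.418, -0.344], [0.477, -0.278]]
black_tanker 0.71 [ 0.433 -0.471] [ 0.433 -0.466] [[0.483, -0.496], [0.376, -0.485], [0.384, -0.437], [0.488, -0.447]]
black_tanker 0.59 [ 0.318 -0.134] [ 0.326 -0.137] [[0.322, -0.203], [0.295, -0.198], [0.329, -0.076], [0.355, -0.081]]
black_tanker 0.49 [ 0.616 -0.387] [ 0.607 -0.391] [[0.62, -0.462], [0.593, -0.462], [0.595, -0.325], [0.621, -0.325]]
black_tanker 0.35 [ 0.664 -0.15 ] [ 0.667 -0.143] [[0.688, -0.301], [0.655, -0.302], [0.649, -0.006], [0.678, -0.007]]
```

View pics/p9.png

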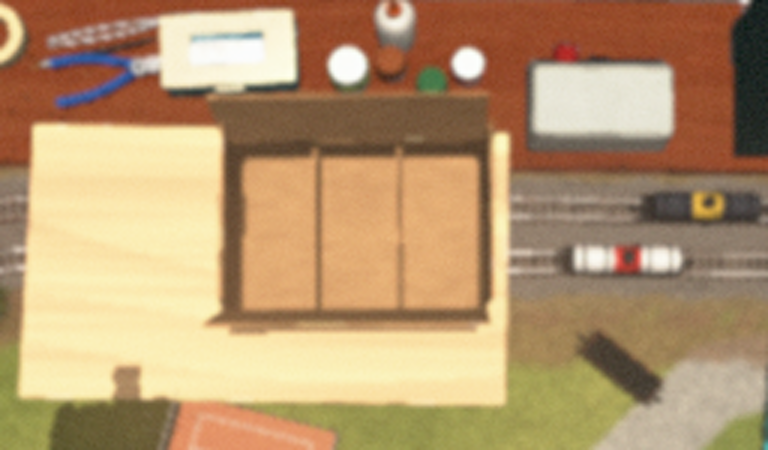

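Run:
```python
from h import *
t=np.load("t.npy",allow_pickle=True).item();s=np.load("s.npy",allow_pickle=True).item()
f=lambda c:(c[0]/3+100,c[1]/3+90)
for n,c,z in [("fl",(242,155),.029),("fl",(480,155),.029),("fl",(242,310),.029),("fl",(480,310),.029),("p1",(318,150),.069),("p1",(318,312),.069),("p2",(401,150),.069),("p2",(401,312),.069),("W0",(572,259),.042),("W1",(682,259),.042),("B0",(645,206),.042),("B1",(762,206),.042),("rimL",(222,140),.092),("rimR",(492,140),.092)]:
    print(n,at(t,f(c),z).round(4))
a=cv2.resize(t["pixels"][160:240,270:350],None,fx=4.5,fy=4.5,interpolation=cv2.INTER_CUBIC)
b=cv2.resize(s["pixels"][155:235,220:300],None,fx=4.5,fy=4.5,interpolation=cv2.INTER_CUBIC)
cv2.imwrite("pics/p10.png",np.hstack([a,b])[:,:,::-1])
```

```text
fl [0.6489 0.0336 0.029 ]
fl [ 0.6514 -0.1931  0.029 ]
fl [0.5008 0.0293 0.029 ]
fl [ 0.5031 -0.1941  0.029 ]
p1 [ 0.6451 -0.0435  0.069 ]
p1 [ 0.4962 -0.0468  0.069 ]
p2 [ 0.6459 -0.1195  0.069 ]
p2 [ 0.497  -0.1217  0.069 ]
W0 [ 0.5505 -0.2792  0.042 ]
W1 [ 0.5516 -0.3819  0.042 ]
B0 [ 0.6014 -0.3477  0.042 ]
B1 [ 0.6025 -0.4575  0.042 ]
rimL [0.6478 0.0396 0.092 ]
rimR [ 0.6505 -0.2019  0.092 ]
```

View pics/p10.png

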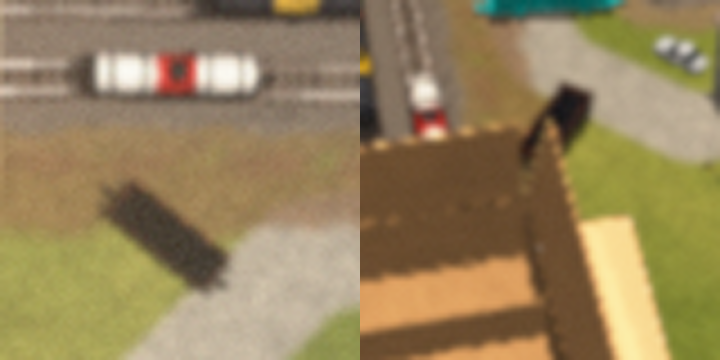

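Request:
play_rows --series '[{"fingers":1,"dx":15,"dy":-8,"dz":-5,"turn":0},{"fingers":1,"dx":15,"dy":-8,"dz":-5,"turn":0},{"fingers":1,"dx":15,"dy":-8,"dz":-5,"turn":0},{"fingers":1,"dx":15,"dy":-8,"dz":-5,"turn":0},{"fingers":1,"dx":15,"dy":-8,"dz":-5,"turn":0},{"fingers":1,"dx":15,"dy":-8,"dz":-5,"turn":0},{"fingers":1,"dx":15,"dy":-8,"dz":-5,"turn":0},{"fingers":1,"dx":15,"dy":-8,"dz":-5,"turn":0},{"fingers":1,"dx":15,"dy":-8,"dz":-5,"turn":0},{"fingers":1,"dx":15,"dy":-8,"dz":-5,"turn":0},{"fingers":1,"dx":15,"dy":-8,"dz":-5,"turn":0},{"fingers":1,"dx":15,"dy":-8,"dz":-5,"turn":0},{"fingers":1,"dx":15,"dy":-8,"dz":-5,"turn":0},{"fingers":1,"dx":13,"dy":-8,"dz":-5,"turn":0},{"fingers":1,"dx":0,"dy":0,"dz":0,"turn":0}]'

```text
clock: 9.88
position: [0.6027, -0.0182, 0.2844]
ee_rot: [-0.007, 1.0, 0.002, 0.015]
contact_force: [0.9, 0.0, -0.8]
width: 0.0002
```

```bash
python3 -c "
from h import *
s=st();print(s['qpos'].round(3))"
```

```text
t 9.88 pos [ 0.6027 -0.0182  0.2844] yaw 0.003 toolz [ 0.03   0.013 -0.999] F [ 0.9  0.  -0.8] w 0.0002
[-0.157  0.271  1.331  0.018  1.512 -0.161]
```

Request:
play_rows --series '[{"fingers":1,"dx":-10,"dy":0,"dz":-20,"turn":0},{"fingers":1,"dx":-10,"dy":0,"dz":-20,"turn":0},{"fingers":1,"dx":-8,"dy":0,"dz":-20,"turn":0},{"fingers":1,"dx":0,"dy":0,"dz":-20,"turn":0},{"fingers":1,"dx":0,"dy":0,"dz":-20,"turn":0},{"fingers":1,"dx":0,"dy":0,"dz":-15,"turn":0},{"fingers":1,"dx":0,"dy":10,"dz":-5,"turn":0},{"fingers":1,"dx":0,"dy":12,"dz":0,"turn":0},{"fingers":1,"dx":0,"dy":12,"dz":0,"turn":0},{"fingers":1,"dx":0,"dy":12,"dz":0,"turn":0},{"fingers":1,"dx":0,"dy":8,"dz":0,"turn":0},{"fingers":1,"dx":0,"dy":5,"dz":0,"turn":0},{"fingers":1,"dx":0,"dy":0,"dz":0,"turn":0}]'

```text
clock: 10.97
position: [0.5771, 0.0438, 0.1585]
ee_rot: [-0.008, 1.0, -0.001, 0.015]
contact_force: [1.0, 0.4, 0.4]
width: -0.0001
```

```bash
python3 -c "
from h import *
s=st()"
```

```text
t 10.97 pos [0.5771 0.0438 0.1585] yaw -0.002 toolz [ 0.029  0.017 -0.999] F [1.  0.4 0.4] w -0.0001
```

Request:
play_rows --series '[{"fingers":1,"dx":0,"dy":8,"dz":0,"turn":0},{"fingers":1,"dx":0,"dy":6,"dz":0,"turn":0},{"fingers":1,"dx":0,"dy":0,"dz":0,"turn":0},{"fingers":1,"dx":0,"dy":-20,"dz":0,"turn":0},{"fingers":1,"dx":0,"dy":-25,"dz":0,"turn":0},{"fingers":1,"dx":0,"dy":-25,"dz":0,"turn":0},{"fingers":1,"dx":0,"dy":-25,"dz":0,"turn":0},{"fingers":1,"dx":0,"dy":-25,"dz":0,"turn":0},{"fingers":1,"dx":0,"dy":-25,"dz":0,"turn":0},{"fingers":1,"dx":0,"dy":-25,"dz":0,"turn":0},{"fingers":1,"dx":0,"dy":-15,"dz":0,"turn":0},{"fingers":1,"dx":0,"dy":-12,"dz":0,"turn":0},{"fingers":1,"dx":0,"dy":-12,"dz":0,"turn":0},{"fingers":1,"dx":0,"dy":-8,"dz":0,"turn":0},{"fingers":1,"dx":0,"dy":0,"dz":0,"turn":0}]'

```text
clock: 12.22
position: [0.5775, -0.168, 0.1614]
ee_rot: [-0.007, 1.0, 0.001, 0.018]
contact_force: [0.0, 0.2, 0.0]
width: 0.0
```

```bash
python3 -c "
from h import *
s=st()"
```

```text
t 12.22 pos [ 0.5775 -0.168   0.1614] yaw 0.002 toolz [ 0.035  0.014 -0.999] F [0.  0.2 0. ] w 0.0
```

Now bend the head flap out, then lift and head to the white tanker.

Request:
play_rows --series '[{"fingers":1,"dx":0,"dy":-12,"dz":-2,"turn":0},{"fingers":1,"dx":0,"dy":-12,"dz":-1,"turn":0},{"fingers":1,"dx":0,"dy":-12,"dz":0,"turn":0},{"fingers":1,"dx":0,"dy":-10,"dz":0,"turn":0},{"fingers":1,"dx":0,"dy":-5,"dz":0,"turn":0},{"fingers":1,"dx":0,"dy":0,"dz":0,"turn":0},{"fingers":1,"dx":0,"dy":10,"dz":0,"turn":0},{"fingers":1,"dx":0,"dy":0,"dz":20,"turn":0},{"fingers":1,"dx":0,"dy":0,"dz":20,"turn":0},{"fingers":1,"dx":0,"dy":0,"dz":20,"turn":0},{"fingers":1,"dx":0,"dy":0,"dz":20,"turn":0},{"fingers":0.3,"dx":-3,"dy":-15,"dz":0,"turn":0},{"fingers":0.3,"dx":-4,"dy":-20,"dz":0,"turn":0},{"fingers":0.3,"dx":-4,"dy":-20,"dz":0,"turn":0},{"fingers":0.3,"dx":-4,"dy":-20,"dz":0,"turn":0},{"fingers":0.3,"dx":-4,"dy":-10,"dz":0,"turn":0},{"fingers":0.3,"dx":0,"dy":0,"dz":0,"turn":0},{"fingers":0.3,"dx":0,"dy":0,"dz":0,"turn":0}]'

```text
clock: 13.72
position: [0.5543, -0.289, 0.237]
ee_rot: [-0.013, 1.0, 0.006, 0.014]
contact_force: [-0.1, 0.8, 0.5]
width: 0.0299
```

```bash
python3 -c "
from h import *
s=st()
t=get_image('top');print([(round(m['p'],2),at(t,m['xy'],.035).round(3)) for m in masks_of(t,'white_tanker')])
q=get_image('side')
A=np.hstack([t['pixels'][110:230,150:350],q['pixels'][150:270,180:380]])
cv2.imwrite('pics/p11.png',cv2.resize(A[:,:,::-1],None,fx=2,fy=2))
"
```

```text
t 13.72 pos [ 0.5543 -0.289   0.237 ] yaw 0.011 toolz [ 0.028  0.026 -0.999] F [-0.1  0.8  0.5] w 0.0299
[(0.59, array([ 0.549, -0.294,  0.035])), (0.18, array([ 0.45 , -0.321,  0.035]))]
```

View pics/p11.png

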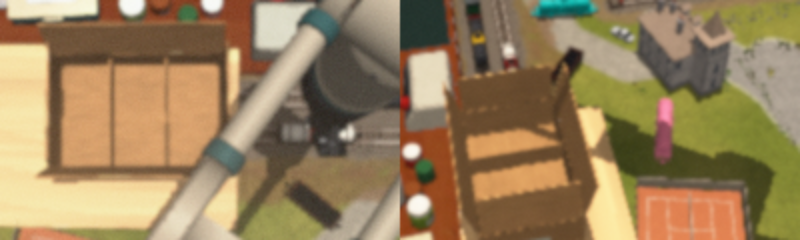

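Request:
play_rows --series '[{"fingers":-0.2,"dx":-2,"dy":-15,"dz":0,"turn":0},{"fingers":-0.2,"dx":-1,"dy":-14,"dz":-20,"turn":0},{"fingers":-0.2,"dx":0,"dy":0,"dz":-25,"turn":0},{"fingers":-0.2,"dx":0,"dy":0,"dz":-25,"turn":0},{"fingers":-0.2,"dx":0,"dy":0,"dz":-25,"turn":0},{"fingers":-0.2,"dx":0,"dy":0,"dz":-25,"turn":0},{"fingers":-0.2,"dx":0,"dy":0,"dz":-15,"turn":0},{"fingers":-0.2,"dx":0,"dy":0,"dz":0,"turn":0}]'

```text
clock: 14.53
position: [0.5544, -0.3209, 0.1008]
ee_rot: [-0.009, 1.0, 0.01, 0.018]
contact_force: [-0.5, 1.0, -0.8]
width: 0.051
```

Request:
play_rows --series '[{"fingers":-0.2,"dx":-3,"dy":0,"dz":-20,"turn":0},{"fingers":-0.2,"dx":0,"dy":0,"dz":-20,"turn":0},{"fingers":-0.2,"dx":0,"dy":0,"dz":-15,"turn":0},{"fingers":-0.2,"dx":0,"dy":0,"dz":-10,"turn":0},{"fingers":-0.2,"dx":0,"dy":0,"dz":0,"turn":0}]'

```text
clock: 14.95
position: [0.5543, -0.3241, 0.0372]
ee_rot: [-0.006, 1.0, 0.012, 0.021]
contact_force: [-0.5, -0.1, 0.0]
width: 0.0513
```

Request:
play_rows --series '[{"fingers":-0.2,"dx":-2,"dy":2,"dz":-9,"turn":0},{"fingers":-0.2,"dx":0,"dy":0,"dz":0,"turn":0},{"fingers":1,"dx":0,"dy":0,"dz":0,"turn":0},{"fingers":1,"dx":0,"dy":0,"dz":0,"turn":0},{"fingers":1,"dx":0,"dy":0,"dz":0,"turn":0},{"fingers":1,"dx":0,"dy":0,"dz":0,"turn":0},{"fingers":1,"dx":0,"dy":0,"dz":0,"turn":0},{"fingers":1,"dx":0,"dy":0,"dz":0,"turn":0}]' --squeeze 30

```text
clock: 15.62
position: [0.556, -0.3247, 0.0334]
ee_rot: [-0.003, 1.0, 0.012, 0.025]
contact_force: [0.5, 0.7, 0.2]
width: 0.0002
```

```bash
python3 -c "
from h import *
s=st()
t=get_image('top');q=get_image('side')
for im in(t,q): print([(round(m['p'],2),at(im,m['xy'],.035).round(3)) for m in masks_of(im,'white_tanker')])
A=np.hstack([t['pixels'][130:230,260:380],q['pixels'][130:230,180:300]])
cv2.imwrite('pics/p12.png',cv2.resize(A[:,:,::-1],None,fx=3.3,fy=3.3,interpolation=cv2.INTER_CUBIC))
"
```

```text
t 15.62 pos [ 0.556  -0.3247  0.0334] yaw 0.025 toolz [ 0.05   0.006 -0.999] F [0.5 0.7 0.2] w 0.0002
[(0.64, array([ 0.691, -0.084,  0.035])), (0.39, array([ 0.549, -0.3  ,  0.035]))]
[]
```

View pics/p12.png

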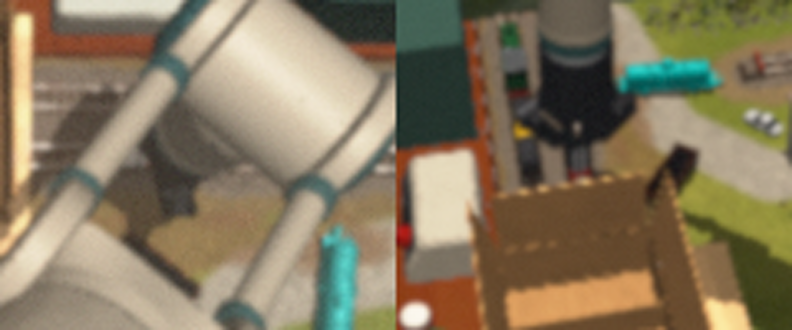

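Request:
play_rows --series '[{"fingers":1,"dx":0,"dy":0,"dz":25,"turn":0},{"fingers":1,"dx":0,"dy":0,"dz":40,"turn":0},{"fingers":1,"dx":0,"dy":0,"dz":40,"turn":0},{"fingers":1,"dx":-20,"dy":40,"dz":40,"turn":0},{"fingers":1,"dx":-20,"dy":40,"dz":40,"turn":0},{"fingers":1,"dx":-20,"dy":40,"dz":0,"turn":0},{"fingers":1,"dx":-20,"dy":40,"dz":0,"turn":0},{"fingers":1,"dx":-20,"dy":40,"dz":0,"turn":0},{"fingers":1,"dx":-20,"dy":40,"dz":0,"turn":0},{"fingers":1,"dx":0,"dy":0,"dz":0,"turn":0}]'

```text
clock: 16.65
position: [0.4452, -0.1104, 0.1976]
ee_rot: [-0.005, 1.0, 0.009, 0.025]
contact_force: [-0.9, 0.3, -1.4]
width: -0.0
```

```bash
python3 -c "
from h import *
s=st()
t=get_image('top');q=get_image('side')
for im in(t,q):
  for l in ('white_tanker','black_tanker','coal_wagon'): print(l,[(round(m['p'],2),at(im,m['xy'],.035).round(3)) for m in masks_of(im,l)])
A=np.hstack([t['pixels'][110:240,240:380],q['pixels'][120:250,180:320]])
cv2.imwrite('pics/p13.png',cv2.resize(A[:,:,::-1],None,fx=2.8,fy=2.8,interpolation=cv2.INTER_CUBIC))
"
```

```text
t 16.65 pos [ 0.4452 -0.1104  0.1976] yaw 0.018 toolz [ 0.05   0.01  -0.999] F [-0.9  0.3 -1.4] w -0.0
white_tanker [(0.83, array([ 0.543, -0.318,  0.035]))]
black_tanker [(0.69, array([ 0.606, -0.4  ,  0.035])), (0.58, array([ 0.423, -0.476,  0.035])), (0.54, array([ 0.312, -0.176,  0.035])), (0.45, array([ 0.552, -0.318,  0.035]))]
coal_wagon [(0.54, array([ 0.439, -0.32 ,  0.035]))]
white_tanker []
black_tanker [(0.69, array([ 0.558, -0.029,  0.035])), (0.61, array([ 0.445, -0.471,  0.035])), (0.59, array([ 0.324, -0.125,  0.035])), (0.49, array([ 0.615, -0.383,  0.035]))]
coal_wagon []
```

View pics/p13.png

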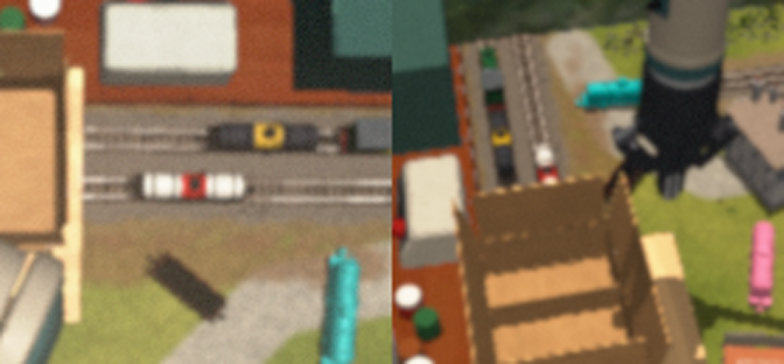

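```bash
python3 -c "
from h import *
t=get_image('top');q=get_image('side')
print(tri(t,(308.9,176.4),q,(235,181.4)))
print('p12 tip exp',proj(q,[.556,-.3247,.022]),proj(t,[.556,-.3247,.022]))
print('now tip exp',proj(q,[.4452,-.1104,.1866]),proj(t,[.4452,-.1104,.1866]))
print('wagon top exp',proj(q,[.551,-.331,.048]),proj(t,[.551,-.331,.048]))
"
```

```text
(array([ 0.553, -0.331,  0.042]), array([0.7, 0.5]))
p12 tip exp [[235.24881068 186.54795687]] [[305.79248531 175.5369668 ]]
now tip exp [[278.92209036 196.88421211]] [[226.51810497 211.49489493]]
wagon top exp [[235.93979559 180.22435945]] [[309.52062566 176.07288889]]
```

```bash
python3 -c "
from h import *
q=get_image('side');t=get_image('top')
g=q['pixels'].astype(int)
for c in (270,275,278,280,283,288): print(c,[(r,g[r,c].sum()//3) for r in range(170,206,2)])
print(get_state()['position'],get_state()['ee_rot'])
for z in (.1866,.2,.21,.22,.25): print(z,proj(q,[.4452,-.1104,z]).round())
"
```

```text
270 [(170, np.int64(103)), (172, np.int64(140)), (174, np.int64(70)), (176, np.int64(24)), (178, np.int64(28)), (180, np.int64(38)), (182, np.int64(80)), (184, np.int64(109)), (186, np.int64(122)), (188, np.int64(128)), (190, np.int64(126)), (192, np.int64(121)), (194, np.int64(119)), (196, np.int64(116)), (198, np.int64(111)), (200, np.int64(118)), (202, np.int64(113)), (204, np.int64(169))]
275 [(170, np.int64(25)), (172, np.int64(27)), (174, np.int64(24)), (176, np.int64(24)), (178, np.int64(27)), (180, np.int64(25)), (182, np.int64(34)), (184, np.int64(42)), (186, np.int64(47)), (188, np.int64(69)), (190, np.int64(108)), (192, np.int64(117)), (194, np.int64(119)), (196, np.int64(123)), (198, np.int64(120)), (200, np.int64(118)), (202, np.int64(129)), (204, np.int64(200))]
278 [(170, np.int64(28)), (172, np.int64(26)), (174, np.int64(23)), (176, np.int64(25)), (178, np.int64(22)), (180, np.int64(29)), (182, np.int64(63)), (184, np.int64(74)), (186, np.int64(69)), (188, np.int64(69)), (190, np.int64(98)), (192, np.int64(119)), (194, np.int64(121)), (196, np.int64(121)), (198, np.in
[... 742 characters left out ...]
t64(119)), (196, np.int64(119)), (198, np.int64(115)), (200, np.int64(115)), (202, np.int64(111)), (204, np.int64(108))]
288 [(170, np.int64(25)), (172, np.int64(32)), (174, np.int64(28)), (176, np.int64(26)), (178, np.int64(60)), (180, np.int64(154)), (182, np.int64(164)), (184, np.int64(166)), (186, np.int64(168)), (188, np.int64(161)), (190, np.int64(131)), (192, np.int64(117)), (194, np.int64(118)), (196, np.int64(122)), (198, np.int64(122)), (200, np.int64(122)), (202, np.int64(118)), (204, np.int64(115))]
[ 0.45059898 -0.11734365  0.19737225] [-0.00218911  0.99961825  0.00691824  0.02665909]
0.1866 [[279. 197.]]
0.2 [[279. 194.]]
0.21 [[279. 192.]]
0.22 [[279. 189.]]
0.25 [[279. 182.]]
```

Request:
play_rows --series '[{"fingers":1,"dx":-10,"dy":-25,"dz":0,"turn":0},{"fingers":1,"dx":-10,"dy":-25,"dz":0,"turn":0},{"fingers":1,"dx":-10,"dy":-25,"dz":0,"turn":0},{"fingers":1,"dx":-10,"dy":-25,"dz":0,"turn":0},{"fingers":1,"dx":-10,"dy":-15,"dz":-20,"turn":0},{"fingers":1,"dx":0,"dy":0,"dz":-30,"turn":0},{"fingers":1,"dx":0,"dy":0,"dz":-30,"turn":0},{"fingers":1,"dx":0,"dy":0,"dz":-30,"turn":0},{"fingers":1,"dx":0,"dy":0,"dz":-20,"turn":0},{"fingers":1,"dx":0,"dy":0,"dz":-10,"turn":0},{"fingers":1,"dx":0,"dy":0,"dz":0,"turn":0},{"fingers":1,"dx":0,"dy":0,"dz":0,"turn":0}]'

```text
clock: 18.25
position: [0.4003, -0.2426, 0.0533]
ee_rot: [0.0, 1.0, 0.006, 0.03]
contact_force: [-0.7, -0.1, 1.2]
width: -0.0002
```

```bash
python3 -c "
from h import *
s=st()
q=get_image('side');st();g=q['pixels'].astype(int)
for z in (0,.011,.02,.03,.04,.05): print(z,proj(q,[*s['position'][:2],s['position'][2]-.011+z]).round(1))
u,v=proj(q,s['position'])[0].round().astype(int)
for c in range(u-6,u+8,2): print(c,[(r,int(g[r,c].mean())) for r in range(v-20,v+10,2)])
"
```

```text
t 18.25 pos [ 0.4003 -0.2426  0.0533] yaw 0.011 toolz [ 0.059 -0.    -0.998] F [-0.7 -0.1  1.2] w -0.0002
t 18.3 pos [ 0.4004 -0.2427  0.0536] yaw 0.011 toolz [ 0.06  -0.001 -0.998] F [-0.5 -0.9 -0.3] w -0.0001
0 [[282.4 193.4]]
0.011 [[282.5 191.4]]
0.02 [[282.5 189.6]]
0.03 [[282.6 187.7]]
0.04 [[282.7 185.8]]
0.05 [[282.8 183.8]]
276 [(171, 105), (173, 111), (175, 46), (177, 24), (179, 36), (181, 112), (183, 150), (185, 130), (187, 122), (189, 118), (191, 119), (193, 121), (195, 122), (197, 109), (199, 69)]
278 [(171, 46), (173, 110), (175, 101), (177, 32), (179, 30), (181, 94), (183, 145), (185, 128), (187, 122), (189, 119), (191, 120), (193, 122), (195, 116), (197, 77), (199, 59)]
280 [(171, 27), (173, 40), (175, 52), (177, 25), (179, 26), (181, 47), (183, 55), (185, 57), (187, 85), (189, 117), (191, 120), (193, 119), (195, 114), (197, 70), (199, 57)]
282 [(171, 27), (173, 24), (175, 26), (177, 27), (179, 26), (181, 34), (183, 59), (185, 69), (187, 74), (189, 109), (191, 115), (193, 95), (195, 93), (197, 58), (199, 55)]
284 [(171, 25), (173, 28), (175, 25), (177, 23), (179, 26), (181, 46), (183, 73), (185, 70), (187, 74), (189, 105), (191, 103), (193, 62), (195, 62), (197, 57), (199, 59)]
286 [(171, 28), (173, 24), (175, 27), (177, 24), (179, 26), (181, 55), (183, 73), (185, 73), (187, 110), (189, 126), (191, 112), (193, 66), (195, 59), (197, 60), (199, 59)]
288 [(171, 22), (173, 24), (175, 26), (177, 25), (179, 42), (181, 91), (183, 124), (185, 132), (187, 155), (189, 150), (191, 112), (193, 65), (195, 56), (197, 59), (199, 59)]
```

Request:
play_rows --series '[{"fingers":1,"dx":0,"dy":0,"dz":-8,"turn":0},{"fingers":1,"dx":0,"dy":0,"dz":-8,"turn":0},{"fingers":1,"dx":0,"dy":0,"dz":-8,"turn":0},{"fingers":1,"dx":0,"dy":0,"dz":-5,"turn":0},{"fingers":1,"dx":0,"dy":0,"dz":0,"turn":0}]'

```text
clock: 18.72
position: [0.4033, -0.245, 0.0254]
ee_rot: [0.003, 0.999, 0.006, 0.033]
contact_force: [-0.6, 0.1, 0.6]
width: 0.0001
```

Request:
play_rows --series '[{"fingers":1,"dx":0,"dy":0,"dz":-5,"turn":0},{"fingers":1,"dx":0,"dy":0,"dz":-3,"turn":0},{"fingers":1,"dx":0,"dy":0,"dz":0,"turn":0}]'

```text
clock: 18.97
position: [0.4034, -0.245, 0.0166]
ee_rot: [0.003, 0.999, 0.006, 0.033]
contact_force: [-0.4, -0.6, -0.6]
width: -0.0
```

Request:
play_rows --series '[{"fingers":1,"dx":0,"dy":0,"dz":-4,"turn":0},{"fingers":1,"dx":0,"dy":0,"dz":-4,"turn":0},{"fingers":1,"dx":0,"dy":0,"dz":0,"turn":0}]'

```text
clock: 19.22
position: [0.4037, -0.2452, 0.0081]
ee_rot: [0.004, 0.999, 0.006, 0.033]
contact_force: [-0.3, 0.2, 0.6]
width: -0.0001
```

Request:
play_rows --series '[{"fingers":1,"dx":0,"dy":0,"dz":-4,"turn":0},{"fingers":1,"dx":0,"dy":0,"dz":-4,"turn":0},{"fingers":1,"dx":0,"dy":0,"dz":0,"turn":0}]'

```text
clock: 19.47
position: [0.4038, -0.2453, -0.0007]
ee_rot: [0.004, 0.999, 0.006, 0.034]
contact_force: [0.5, -0.6, -0.6]
width: 0.0001
```

Request:
play_rows --series '[{"fingers":1,"dx":0,"dy":0,"dz":-4,"turn":0},{"fingers":1,"dx":0,"dy":0,"dz":-4,"turn":0},{"fingers":1,"dx":0,"dy":0,"dz":0,"turn":0}]'

```text
clock: 19.72
position: [0.4039, -0.2454, -0.0095]
ee_rot: [0.004, 0.999, 0.006, 0.034]
contact_force: [0.4, -0.3, -0.8]
width: -0.0
```

Request:
play_rows --series '[{"fingers":1,"dx":0,"dy":0,"dz":-3,"turn":0},{"fingers":1,"dx":0,"dy":0,"dz":0,"turn":0}]'

```text
clock: 19.88
position: [0.4038, -0.2452, -0.013]
ee_rot: [0.004, 0.999, 0.006, 0.033]
contact_force: [0.3, -0.6, 0.3]
width: -0.0001
```

Request:
play_rows --series '[{"fingers":1,"dx":0,"dy":0,"dz":-3,"turn":0},{"fingers":1,"dx":0,"dy":0,"dz":0,"turn":0}]'

```text
clock: 20.05
position: [0.4038, -0.2453, -0.0163]
ee_rot: [0.004, 0.999, 0.006, 0.034]
contact_force: [0.0, -0.4, -0.5]
width: -0.0001
```

```bash
python3 -c "
from h import *
s=st();print(s['qpos'].round(3))
q=get_image('side')
g=q['pixels'].astype(int)
u,v=proj(q,[*s['position'][:2],0])[0].round().astype(int);print(u,v)
for c in range(u-6,u+8,2): print(c,[(r,int(g[r,c].mean())) for r in range(v-20,v+8,2)])
save(q,'p14',(u-70,v-60,u+70,v+40),5)
"
```

```text
t 20.05 pos [ 0.4038 -0.2453 -0.0163] yaw 0.012 toolz [ 0.067 -0.007 -0.998] F [ 0.  -0.4 -0.5] w -0.0001
[-0.726  0.351  2.085  0.065  0.652 -0.788]
281 201
275 [(181, 28), (183, 34), (185, 74), (187, 79), (189, 35), (191, 26), (193, 39), (195, 93), (197, 89), (199, 58), (201, 60), (203, 82), (205, 105), (207, 105)]
277 [(181, 25), (183, 23), (185, 34), (187, 70), (189, 55), (191, 26), (193, 33), (195, 70), (197, 60), (199, 55), (201, 56), (203, 80), (205, 103), (207, 104)]
279 [(181, 25), (183, 23), (185, 28), (187, 24), (189, 29), (191, 26), (193, 27), (195, 31), (197, 33), (199, 43), (201, 57), (203, 82), (205, 101), (207, 101)]
281 [(181, 26), (183, 25), (185, 22), (187, 25), (189, 27), (191, 26), (193, 25), (195, 51), (197, 75), (199, 76), (201, 71), (203, 60), (205, 60), (207, 72)]
283 [(181, 25), (183, 26), (185, 23), (187, 27), (189, 25), (191, 25), (193, 28), (195, 61), (197, 70), (199, 76), (201, 67), (203, 53), (205, 52), (207, 54)]
285 [(181, 22), (183, 25), (185, 23), (187, 28), (189, 22), (191, 24), (193, 26), (195, 47), (197, 52), (199, 52), (201, 60), (203, 53), (205, 50), (207, 52)]
287 [(181, 22), (183, 27), (185, 20), (187, 24), (189, 25), (191, 26), (193, 34), (195, 52), (197, 57), (199, 56), (201, 60), (203, 56), (205, 53), (207, 56)]
```

View pics/p14.png

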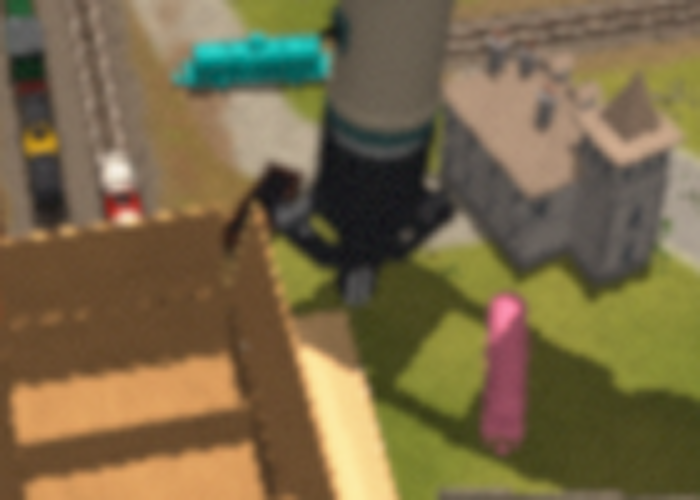

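Request:
play_rows --series '[{"fingers":1,"dx":0,"dy":0,"dz":-3,"turn":0},{"fingers":1,"dx":0,"dy":0,"dz":0,"turn":0}]'

```text
clock: 20.27
position: [0.4042, -0.2457, -0.0191]
ee_rot: [0.004, 0.999, 0.006, 0.034]
contact_force: [0.3, -0.4, 0.1]
width: -0.0003
```

Request:
play_rows --series '[{"fingers":1,"dx":0,"dy":0,"dz":-3,"turn":0},{"fingers":1,"dx":0,"dy":0,"dz":0,"turn":0}]'

```text
clock: 20.43
position: [0.4048, -0.2461, -0.0208]
ee_rot: [0.005, 0.999, 0.006, 0.035]
contact_force: [-1.2, 0.8, -0.2]
width: 0.0004
```

Request:
play_rows --series '[{"fingers":1,"dx":0,"dy":0,"dz":-3,"turn":0},{"fingers":1,"dx":0,"dy":0,"dz":0,"turn":0}]'

```text
clock: 20.6
position: [0.4051, -0.2464, -0.0201]
ee_rot: [0.005, 0.999, 0.007, 0.035]
contact_force: [0.2, 0.3, -0.8]
width: 0.0005
```

Request:
play_rows --series '[{"fingers":1,"dx":0,"dy":0,"dz":30,"turn":0},{"fingers":1,"dx":0,"dy":0,"dz":30,"turn":0},{"fingers":1,"dx":0,"dy":0,"dz":30,"turn":0},{"fingers":1,"dx":0,"dy":0,"dz":30,"turn":0},{"fingers":1,"dx":0,"dy":0,"dz":30,"turn":0},{"fingers":1,"dx":0,"dy":0,"dz":30,"turn":0},{"fingers":1,"dx":0,"dy":0,"dz":30,"turn":0},{"fingers":1,"dx":15,"dy":9,"dz":0,"turn":0},{"fingers":1,"dx":15,"dy":9,"dz":0,"turn":0},{"fingers":1,"dx":15,"dy":9,"dz":0,"turn":0},{"fingers":1,"dx":15,"dy":9,"dz":0,"turn":0},{"fingers":1,"dx":15,"dy":9,"dz":0,"turn":0},{"fingers":1,"dx":15,"dy":9,"dz":0,"turn":0},{"fingers":1,"dx":15,"dy":9,"dz":0,"turn":0},{"fingers":1,"dx":15,"dy":9,"dz":0,"turn":0},{"fingers":1,"dx":15,"dy":9,"dz":0,"turn":0},{"fingers":1,"dx":10,"dy":5,"dz":0,"turn":0},{"fingers":1,"dx":0,"dy":0,"dz":0,"turn":0}]'

```text
clock: 22.1
position: [0.5533, -0.1542, 0.2008]
ee_rot: [0.007, 0.999, 0.005, 0.037]
contact_force: [-0.8, -0.1, -0.2]
width: -0.0002
```

```bash
python3 -c "
from h import *
print(tips_ahead)
s=st();print(s['qpos'].round(3))
q=get_image('side');g=q['pixels'].astype(int)
P=s['position']
for z in (0,.01,.02,.03,.04): print(z,proj(q,[*P[:2],P[2]-.011+z]).round(1))
u,v=proj(q,P)[0].round().astype(int)
for c in range(u-6,u+8,2): print(c,[(r,int(g[r,c].mean())) for r in range(v-16,v+12,2)])
"
```

```text
0.011
t 22.1 pos [ 0.5533 -0.1542  0.2008] yaw 0.011 toolz [ 0.074 -0.013 -0.997] F [-0.8 -0.1 -0.2] w -0.0002
[-0.405  0.238  1.584  0.018  1.247 -0.42 ]
0 [[240.6 190.6]]
0.01 [[240.5 188.3]]
0.02 [[240.3 186.1]]
0.03 [[240.1 183.8]]
0.04 [[239.9 181.5]]
234 [(172, 25), (174, 39), (176, 117), (178, 174), (180, 68), (182, 96), (184, 158), (186, 105), (188, 77), (190, 73), (192, 75), (194, 75), (196, 73), (198, 73)]
236 [(172, 25), (174, 30), (176, 65), (178, 80), (180, 43), (182, 93), (184, 188), (186, 112), (188, 76), (190, 76), (192, 75), (194, 73), (196, 73), (198, 74)]
238 [(172, 25), (174, 26), (176, 29), (178, 44), (180, 46), (182, 60), (184, 128), (186, 96), (188, 76), (190, 75), (192, 72), (194, 72), (196, 73), (198, 74)]
240 [(172, 43), (174, 26), (176, 39), (178, 75), (180, 79), (182, 77), (184, 78), (186, 76), (188, 75), (190, 74), (192, 74), (194, 71), (196, 71), (198, 74)]
242 [(172, 29), (174, 22), (176, 46), (178, 72), (180, 75), (182, 76), (184, 89), (186, 76), (188, 74), (190, 72), (192, 70), (194, 72), (196, 73), (198, 74)]
244 [(172, 26), (174, 26), (176, 35), (178, 52), (180, 55), (182, 73), (184, 118), (186, 75), (188, 74), (190, 73), (192, 73), (194, 71), (196, 73), (198, 72)]
246 [(172, 26), (174, 38), (176, 73), (178, 85), (180, 89), (182, 96), (184, 89), (186, 74), (188, 73), (190, 71), (192, 73), (194, 71), (196, 72), (198, 74)]
```

Request:
play_rows --series '[{"fingers":1,"dx":10,"dy":0,"dz":-20,"turn":0},{"fingers":1,"dx":8,"dy":0,"dz":-20,"turn":0},{"fingers":1,"dx":0,"dy":0,"dz":-20,"turn":0},{"fingers":1,"dx":0,"dy":0,"dz":-15,"turn":0},{"fingers":1,"dx":0,"dy":0,"dz":-5,"turn":0},{"fingers":1,"dx":0,"dy":-12,"dz":0,"turn":0},{"fingers":1,"dx":0,"dy":-12,"dz":0,"turn":0},{"fingers":1,"dx":0,"dy":-12,"dz":0,"turn":0},{"fingers":1,"dx":0,"dy":-12,"dz":0,"turn":0},{"fingers":1,"dx":0,"dy":-6,"dz":0,"turn":0},{"fingers":1,"dx":0,"dy":0,"dz":0,"turn":0}]'

```text
clock: 23.07
position: [0.5661, -0.2207, 0.1227]
ee_rot: [0.01, 0.999, 0.003, 0.037]
contact_force: [-0.3, 0.9, -0.1]
width: -0.0002
```

Request:
play_rows --series '[{"fingers":1,"dx":3,"dy":20,"dz":-4,"turn":0},{"fingers":1,"dx":3,"dy":25,"dz":0,"turn":0},{"fingers":1,"dx":0,"dy":25,"dz":0,"turn":0},{"fingers":1,"dx":0,"dy":25,"dz":0,"turn":0},{"fingers":1,"dx":0,"dy":25,"dz":0,"turn":0},{"fingers":1,"dx":0,"dy":25,"dz":0,"turn":0},{"fingers":1,"dx":0,"dy":25,"dz":0,"turn":0},{"fingers":1,"dx":0,"dy":20,"dz":0,"turn":0},{"fingers":1,"dx":0,"dy":12,"dz":0,"turn":0},{"fingers":1,"dx":0,"dy":12,"dz":0,"turn":0},{"fingers":1,"dx":0,"dy":12,"dz":0,"turn":0},{"fingers":1,"dx":0,"dy":0,"dz":0,"turn":0}]'

```text
clock: 24.07
position: [0.5765, 0.008, 0.1264]
ee_rot: [0.013, 0.999, -0.001, 0.045]
contact_force: [-0.3, -0.3, 0.4]
width: 0.0002
```

Request:
play_rows --series '[{"fingers":1,"dx":0,"dy":12,"dz":-5,"turn":0},{"fingers":1,"dx":0,"dy":12,"dz":-3,"turn":0},{"fingers":1,"dx":0,"dy":12,"dz":0,"turn":0},{"fingers":1,"dx":0,"dy":10,"dz":0,"turn":0},{"fingers":1,"dx":0,"dy":4,"dz":0,"turn":0},{"fingers":1,"dx":0,"dy":0,"dz":0,"turn":0}]'

```text
clock: 24.57
position: [0.578, 0.0586, 0.1197]
ee_rot: [0.015, 0.999, -0.001, 0.047]
contact_force: [-0.5, -0.3, 0.6]
width: -0.0
```

```bash
python3 -c "
from h import *
s=st();print(s['qpos'].round(3))"
```

```text
t 24.57 pos [0.578  0.0586 0.1197] yaw -0.001 toolz [ 0.093 -0.029 -0.995] F [-0.5 -0.3  0.6] w -0.0
[ 1.000e-03  3.020e-01  1.710e+00 -3.400e-02  1.036e+00  2.000e-02]
```

Request:
play_rows --series '[{"fingers":1,"dx":0,"dy":-15,"dz":0,"turn":0},{"fingers":1,"dx":0,"dy":-15,"dz":30,"turn":0},{"fingers":1,"dx":0,"dy":0,"dz":40,"turn":0},{"fingers":1,"dx":0,"dy":0,"dz":40,"turn":0},{"fingers":1,"dx":-41,"dy":0,"dz":0,"turn":0},{"fingers":1,"dx":-41,"dy":0,"dz":0,"turn":0},{"fingers":1,"dx":-41,"dy":0,"dz":0,"turn":0},{"fingers":1,"dx":-41,"dy":0,"dz":0,"turn":0},{"fingers":1,"dx":-41,"dy":0,"dz":0,"turn":0},{"fingers":1,"dx":0,"dy":0,"dz":0,"turn":0}]'

```text
clock: 25.4
position: [0.3708, 0.0254, 0.2352]
ee_rot: [0.016, 0.999, -0.002, 0.05]
contact_force: [0.3, 0.2, -0.6]
width: -0.0004
```

```bash
python3 -c "
from h import *
s=st();print(s['qpos'].round(3))
t=get_image('top');q=get_image('side')
for im in(t,q):
  for l in ('carton','white_tanker','coal_wagon'):
    for m in masks_of(im,l):
      if m['p']<.3: continue
      ys,xs=np.where(m['region']);print(l,round(m['p'],2),at(im,m['xy'],.035).round(3),xs.min(),xs.max(),ys.min(),ys.max())
cv2.imwrite('pics/p15.png',cv2.resize(np.hstack([t['pixels'][100:240,130:330],q['pixels'][150:290,160:360]])[:,:,::-1],None,fx=2,fy=2,interpolation=cv2.INTER_CUBIC))
"
```

```text
t 25.4 pos [0.3708 0.0254 0.2352] yaw -0.002 toolz [ 0.099 -0.032 -0.995] F [ 0.3  0.2 -0.6] w -0.0004
[-0.096 -0.117  1.889 -0.024  1.268 -0.087]
carton 0.8 [ 0.595 -0.068  0.035] 150 280 121 200
white_tanker 0.67 [ 0.55  -0.323  0.035] 284 329 172 181
coal_wagon 0.76 [ 0.445 -0.327  0.035] 293 319 201 224
carton 0.92 [ 0.567 -0.14   0.035] 201 277 177 278
coal_wagon 0.59 [ 0.443 -0.337  0.035] 261 270 174 185
coal_wagon 0.41 [ 0.565 -0.141  0.035] 201 278 177 279
```

View pics/p15.png

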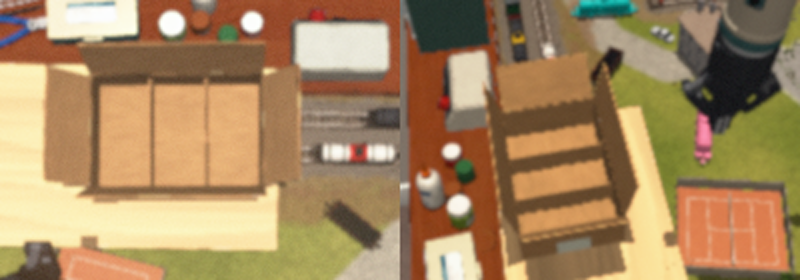

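```bash
python3 -c "
from h import *
s=st();q=get_image('side')
P=s['position']
for b in (0,.02,.03):
  for tx in (0,.099,.2):
    tz=np.array([tx,-.03,-1]);P0=P+[0,0,b]
    a=proj(q,P0+.011*tz)[0];c=proj(q,P0-.12*tz)[0];print(b,tx,a.round(1),c.round(1),'crop',((a-[160,150])*2+[400,0]).round(),((c-[160,150])*2+[400,0]).round())
"
```

```text
t 25.8 pos [0.3805 0.0248 0.2358] yaw -0.001 toolz [ 0.105 -0.032 -0.994] F [-0.2 -0.6  0.1] w -0.0001
0 0 [313.7 221.8] [319.3 190.6] crop [707. 144.] [719.  81.]
0 0.099 [313.4 221.9] [324.1 189.9] crop [707. 144.] [728.  80.]
0 0.2 [312.9 221.9] [328.9 189.1] crop [706. 144.] [738.  78.]
0.02 0 [314.5 217.3] [320.2 185. ] crop [709. 135.] [720.  70.]
0.02 0.099 [314.1 217.3] [325.  184.3] crop [708. 135.] [730.  69.]
0.02 0.2 [313.7 217.4] [330.  183.6] crop [707. 135.] [740.  67.]
0.03 0 [314.8 215. ] [320.7 182.2] crop [710. 130.] [721.  64.]
0.03 0.099 [314.4 215. ] [325.5 181.4] crop [709. 130.] [731.  63.]
0.03 0.2 [314.  215.1] [330.5 180.7] crop [708. 130.] [741.  61.]
```

Request:
play_rows --series '[{"fingers":1,"dx":4,"dy":-16,"dz":0,"turn":-0.12},{"fingers":1,"dx":4,"dy":-16,"dz":0,"turn":-0.12},{"fingers":1,"dx":4,"dy":-16,"dz":0,"turn":-0.12},{"fingers":1,"dx":4,"dy":-16,"dz":0,"turn":-0.12},{"fingers":1,"dx":4,"dy":-16,"dz":0,"turn":-0.12},{"fingers":1,"dx":4,"dy":-16,"dz":0,"turn":-0.12},{"fingers":1,"dx":4,"dy":-16,"dz":0,"turn":-0.12},{"fingers":1,"dx":4,"dy":-16,"dz":0,"turn":-0.12},{"fingers":1,"dx":4,"dy":-16,"dz":0,"turn":-0.12},{"fingers":1,"dx":4,"dy":-16,"dz":0,"turn":-0.12},{"fingers":1,"dx":4,"dy":-16,"dz":0,"turn":-0.12},{"fingers":1,"dx":4,"dy":-16,"dz":0,"turn":-0.12},{"fingers":1,"dx":4,"dy":-16,"dz":0,"turn":-0.12},{"fingers":1,"dx":4,"dy":-16,"dz":0,"turn":-0.12},{"fingers":1,"dx":4,"dy":-16,"dz":0,"turn":-0.12},{"fingers":1,"dx":4,"dy":-16,"dz":0,"turn":-0.12},{"fingers":1,"dx":4,"dy":-16,"dz":0,"turn":-0.12},{"fingers":1,"dx":4,"dy":-16,"dz":0,"turn":-0.12},{"fingers":1,"dx":4,"dy":-16,"dz":0,"turn":-0.12},{"fingers":1,"dx":0,"dy":0,"dz":0,"turn":0}]'

```text
clock: 27.52
position: [0.4708, -0.2977, 0.2239]
ee_rot: [-0.052, -0.372, 0.927, 0.001]
contact_force: [0.6, -0.3, -1.0]
width: -0.0002
```

```bash
python3 -c "
from h import *
s=st();print(s['qpos'].round(3))"
```

```text
t 27.52 pos [ 0.4708 -0.2977  0.2239] yaw -2.376 toolz [-0.096 -0.037 -0.995] F [ 0.6 -0.3 -1. ] w -0.0002
[-0.628  0.28   1.47  -0.087  1.449  1.763]
```

Request:
play_rows --series '[{"fingers":1,"dx":5,"dy":0,"dz":0,"turn":-0.12},{"fingers":1,"dx":5,"dy":0,"dz":0,"turn":-0.12},{"fingers":1,"dx":5,"dy":0,"dz":0,"turn":-0.12},{"fingers":1,"dx":5,"dy":0,"dz":0,"turn":-0.12},{"fingers":1,"dx":5,"dy":0,"dz":0,"turn":-0.12},{"fingers":1,"dx":5,"dy":0,"dz":0,"turn":-0.12},{"fingers":1,"dx":0,"dy":0,"dz":0,"turn":0},{"fingers":1,"dx":0,"dy":0,"dz":0,"turn":0}]'

```text
clock: 28.18
position: [0.504, -0.2961, 0.2171]
ee_rot: [-0.051, -0.013, 0.998, 0.026]
contact_force: [0.6, -0.6, 0.3]
width: -0.0002
```

```bash
python3 -c "
from h import *
s=st();print(s['qpos'].round(3))
q=get_image('side');g=q['pixels'].mean(2);P=s['position']
M=(g<45)
u,v=proj(q,P)[0].round().astype(int)
for r in range(v-70,v+12,3):
    xs=np.where(M[r,u-35:u+35])[0]+u-35
    print(r,len(xs),xs.min() if len(xs) else 0,xs.max() if len(xs) else 0)
for tx in (-.1,0,.1):
  for z in (-.011,.12,.2): print(tx,z,proj(q,P+[-tx*z,0,z+.03]).round(1))
"
```

```text
t 28.18 pos [ 0.504  -0.2961  0.2171] yaw -3.114 toolz [-0.102  0.05  -0.994] F [ 0.6 -0.6  0.3] w -0.0002
[-0.637  0.354  1.377 -0.02   1.522  2.482]
80 0 0 0
83 0 0 0
86 0 0 0
89 0 0 0
92 0 0 0
95 0 0 0
98 3 227 229
101 6 227 253
104 16 227 253
107 28 227 254
110 33 223 255
113 41 218 258
116 42 216 257
119 44 214 264
122 46 214 263
125 35 214 261
128 30 224 258
131 24 229 256
134 16 233 250
137 2 243 244
140 0 0 0
143 0 0 0
146 0 0 0
149 0 0 0
152 4 215 218
155 5 214 218
158 3 216 218
161 0 0 0
-0.1 -0.011 [[249.  145.6]]
-0.1 0.12 [[243.  112.4]]
-0.1 0.2 [[238.8  89. ]]
0 -0.011 [[248.6 145.6]]
0 0.12 [[247.1 111.9]]
0 0.2 [[245.9  88.2]]
0.1 -0.011 [[248.3 145.7]]
0.1 0.12 [[251.1 111.4]]
0.1 0.2 [[253.1  87.3]]
```

```bash
python3 -c "
from h import *
s=st();t=get_image('top');q=get_image('side');P=s['position']
out=[]
for im in(t,q):
    u,v=proj(im,P)[0].round().astype(int);print(u,v, 'crop0',u-40,v-60)
    a=im['pixels'][max(0,v-60):v+40,u-40:u+40][:,:,::-1];out.append(cv2.resize(a,(400,500),interpolation=cv2.INTER_CUBIC))
for o in out:
    for k in range(0,500,50): cv2.line(o,(0,k),(6,k),(255,255,255),1)
cv2.imwrite('pics/p16.png',np.hstack(out))
"
```

```text
t 28.23 pos [ 0.5039 -0.2961  0.217 ] yaw -3.114 toolz [-0.102  0.05  -0.994] F [-0.2 -0.3  0.5] w 0.0002
307 186 crop0 267 126
249 150 crop0 209 90
```

View pics/p16.png

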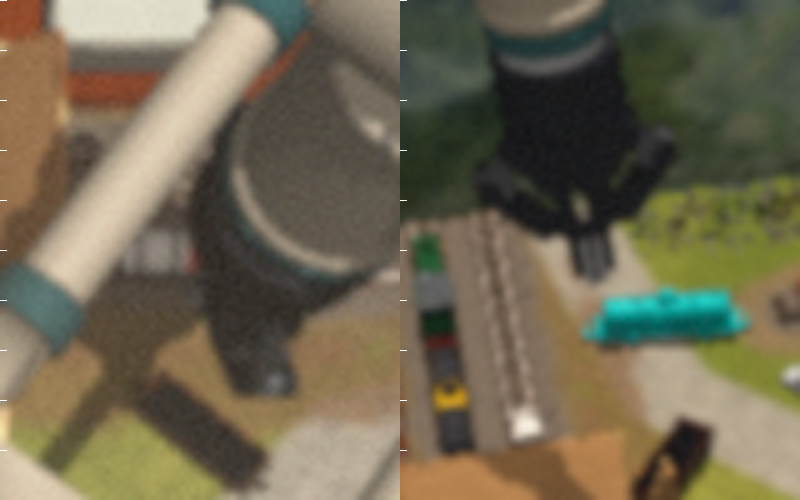

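Request:
play_rows --series '[{"fingers":-0.2,"dx":11,"dy":-7,"dz":-15,"turn":-0.03},{"fingers":-0.2,"dx":11,"dy":-6,"dz":-20,"turn":0},{"fingers":-0.2,"dx":11,"dy":-6,"dz":-20,"turn":0},{"fingers":-0.2,"dx":8,"dy":-4,"dz":-20,"turn":0},{"fingers":-0.2,"dx":0,"dy":0,"dz":-20,"turn":0},{"fingers":-0.2,"dx":0,"dy":0,"dz":-20,"turn":0},{"fingers":-0.2,"dx":0,"dy":0,"dz":-10,"turn":0},{"fingers":-0.2,"dx":0,"dy":0,"dz":0,"turn":0},{"fingers":-0.2,"dx":0,"dy":0,"dz":0,"turn":0}]'

```text
clock: 29.08
position: [0.5458, -0.3186, 0.0918]
ee_rot: [-0.048, -0.005, 0.999, 0.024]
contact_force: [-0.0, -0.8, 0.8]
width: 0.0511
```

Request:
play_rows --series '[{"fingers":-0.2,"dx":5,"dy":-3,"dz":-20,"turn":0},{"fingers":-0.2,"dx":0,"dy":0,"dz":-20,"turn":0},{"fingers":-0.2,"dx":0,"dy":0,"dz":-20,"turn":0},{"fingers":-0.2,"dx":0,"dy":0,"dz":-12,"turn":0},{"fingers":-0.2,"dx":0,"dy":0,"dz":-6,"turn":0},{"fingers":-0.2,"dx":0,"dy":0,"dz":0,"turn":0}]'

```text
clock: 29.58
position: [0.5554, -0.3249, 0.0208]
ee_rot: [-0.041, -0.006, 0.999, 0.019]
contact_force: [0.2, -0.3, 0.9]
width: 0.051
```

Request:
play_rows --series '[{"fingers":-0.2,"dx":-3,"dy":1,"dz":-10,"turn":0},{"fingers":-0.2,"dx":0,"dy":0,"dz":-8,"turn":0},{"fingers":-0.2,"dx":0,"dy":0,"dz":-5,"turn":0},{"fingers":-0.2,"dx":0,"dy":0,"dz":0,"turn":0}]'

```text
clock: 29.92
position: [0.554, -0.3252, -0.0005]
ee_rot: [-0.039, -0.006, 0.999, 0.017]
contact_force: [-0.1, 0.4, 0.1]
width: 0.0514
```

Request:
play_rows --series '[{"fingers":1,"dx":0,"dy":0,"dz":0,"turn":0},{"fingers":1,"dx":0,"dy":0,"dz":0,"turn":0},{"fingers":1,"dx":0,"dy":0,"dz":0,"turn":0},{"fingers":1,"dx":0,"dy":0,"dz":0,"turn":0},{"fingers":1,"dx":0,"dy":0,"dz":0,"turn":0},{"fingers":1,"dx":0,"dy":0,"dz":0,"turn":0}]' --squeeze 25

```text
clock: 30.42
position: [0.5547, -0.3257, 0.0006]
ee_rot: [-0.038, -0.007, 0.999, 0.016]
contact_force: [1.0, -0.0, -0.7]
width: 0.024
```

Request:
play_rows --series '[{"fingers":1,"dx":0,"dy":0,"dz":15,"turn":0},{"fingers":1,"dx":0,"dy":0,"dz":25,"turn":0},{"fingers":1,"dx":0,"dy":0,"dz":25,"turn":0},{"fingers":1,"dx":0,"dy":0,"dz":30,"turn":0},{"fingers":1,"dx":0,"dy":0,"dz":30,"turn":0},{"fingers":1,"dx":0,"dy":0,"dz":30,"turn":0},{"fingers":1,"dx":0,"dy":0,"dz":30,"turn":0},{"fingers":1,"dx":0,"dy":0,"dz":25,"turn":0.12},{"fingers":1,"dx":0,"dy":0,"dz":0,"turn":0.12},{"fingers":1,"dx":0,"dy":0,"dz":0,"turn":0.12},{"fingers":1,"dx":0,"dy":0,"dz":0,"turn":0.12},{"fingers":1,"dx":0,"dy":10,"dz":0,"turn":0.12},{"fingers":1,"dx":0,"dy":15,"dz":0,"turn":0.12},{"fingers":1,"dx":0,"dy":15,"dz":0,"turn":0.12},{"fingers":1,"dx":0,"dy":15,"dz":0,"turn":0.12},{"fingers":1,"dx":0,"dy":15,"dz":0,"turn":0.12},{"fingers":1,"dx":0,"dy":15,"dz":0,"turn":0.12},{"fingers":1,"dx":0,"dy":15,"dz":0,"turn":0.12},{"fingers":1,"dx":0,"dy":15,"dz":0,"turn":0.12},{"fingers":1,"dx":0,"dy":0,"dz":0,"turn":0}]'

```text
clock: 32.08
position: [0.5509, -0.2049, 0.2225]
ee_rot: [-0.037, -0.686, 0.726, -0.017]
contact_force: [-0.3, -0.8, -1.1]
width: 0.0242
```

```bash
python3 -c "
from h import *
s=st();print(s['qpos'].round(3))"
```

```text
t 32.08 pos [ 0.5509 -0.2049  0.2225] yaw -1.627 toolz [-0.03  -0.076 -0.997] F [-0.3 -0.8 -1.1] w 0.0242
[-0.42   0.292  1.454 -0.083  1.393  1.222]
```

Request:
play_rows --series '[{"fingers":1,"dx":6,"dy":15,"dz":0,"turn":0.06},{"fingers":1,"dx":6,"dy":15,"dz":0,"turn":0},{"fingers":1,"dx":4,"dy":12,"dz":0,"turn":0},{"fingers":1,"dx":0,"dy":0,"dz":-15,"turn":0},{"fingers":1,"dx":0,"dy":0,"dz":-20,"turn":0},{"fingers":1,"dx":0,"dy":0,"dz":-20,"turn":0},{"fingers":1,"dx":0,"dy":0,"dz":-10,"turn":0},{"fingers":1,"dx":0,"dy":0,"dz":0,"turn":0}]'

```text
clock: 32.75
position: [0.5696, -0.1639, 0.158]
ee_rot: [-0.037, -0.703, 0.71, -0.023]
contact_force: [-0.3, 0.1, -0.5]
width: 0.0241
```

```bash
python3 -c "
from h import *
s=st()
for n in ('top','side'):
  im=get_image(n)
  for m in masks_of(im,'white_tanker'):
    if m['p']>.2:
      ys,xs=np.where(m['region']);print(n,round(m['p'],2),m['xy'],at(im,m['xy'],s['position'][2]+.0344).round(3),xs.min(),xs.max(),ys.min(),ys.max())
"
```

```text
t 32.75 pos [ 0.5696 -0.1639  0.158 ] yaw -1.58 toolz [-0.02  -0.084 -0.996] F [-0.3  0.1 -0.5] w 0.0241
top 0.47 [249.1, 175.4] [ 0.531 -0.163  0.192] 244 253 165 183
side 0.78 [227.6, 191.8] [ 0.592 -0.154  0.192] 211 253 183 198
```

Request:
play_rows --series '[{"fingers":1,"dx":-1,"dy":2,"dz":-20,"turn":0},{"fingers":1,"dx":0,"dy":2,"dz":-20,"turn":0},{"fingers":1,"dx":0,"dy":0,"dz":-20,"turn":0},{"fingers":1,"dx":0,"dy":0,"dz":-20,"turn":0},{"fingers":1,"dx":0,"dy":0,"dz":-10,"turn":0},{"fingers":1,"dx":0,"dy":0,"dz":0,"turn":0}]'

```text
clock: 33.45
position: [0.5776, -0.1641, 0.0783]
ee_rot: [-0.031, -0.702, 0.711, -0.035]
contact_force: [-0.9, 0.4, -0.4]
width: 0.0241
```

Request:
play_rows --series '[{"fingers":1,"dx":-5,"dy":2,"dz":0,"turn":0},{"fingers":1,"dx":-4,"dy":2,"dz":-5,"turn":0},{"fingers":1,"dx":0,"dy":0,"dz":-5,"turn":0},{"fingers":1,"dx":0,"dy":0,"dz":0,"turn":0}]'

```text
clock: 33.78
position: [0.5704, -0.161, 0.0718]
ee_rot: [-0.03, -0.701, 0.711, -0.038]
contact_force: [-0.5, 0.1, -0.5]
width: 0.0238
```

```bash
python3 -c "
from h import *
s=st()
im=get_image('side')
for m in masks_of(im,'white_tanker'):
    if m['p']>.2:
      ys,xs=np.where(m['region']);print(round(m['p'],2),m['xy'],[at(im,(c,m['xy'][1]),s['position'][2]+.0344).round(3) for c in (xs.min(),xs.max())],ys.min(),ys.max())
"
```

```text
t 33.78 pos [ 0.5704 -0.161   0.0718] yaw -1.586 toolz [ 0.012 -0.096 -0.995] F [-0.5  0.1 -0.5] w 0.0238
0.66 [231.5, 209.0] [array([ 0.628, -0.165,  0.106]), array([ 0.52 , -0.143,  0.106])] 204 215
```

Request:
play_rows --series '[{"fingers":1,"dx":-1,"dy":1,"dz":-10,"turn":0.01},{"fingers":1,"dx":-1,"dy":0,"dz":-10,"turn":0},{"fingers":1,"dx":-1,"dy":0,"dz":-10,"turn":0},{"fingers":1,"dx":0,"dy":0,"dz":-5,"turn":0},{"fingers":1,"dx":0,"dy":0,"dz":0,"turn":0}]'

```text
clock: 34.3
position: [0.5687, -0.1603, 0.0353]
ee_rot: [-0.029, -0.705, 0.707, -0.04]
contact_force: [0.3, -0.6, -0.6]
width: 0.0243
```

Request:
play_rows --series '[{"fingers":1,"dx":0,"dy":0,"dz":-4,"turn":0},{"fingers":1,"dx":0,"dy":0,"dz":-3,"turn":0},{"fingers":1,"dx":0,"dy":0,"dz":0,"turn":0}]'

```text
clock: 34.55
position: [0.5685, -0.1603, 0.0268]
ee_rot: [-0.029, -0.705, 0.707, -0.04]
contact_force: [0.2, 0.2, -0.2]
width: 0.0241
```

Request:
play_rows --series '[{"fingers":1,"dx":0,"dy":0,"dz":-3,"turn":0},{"fingers":1,"dx":0,"dy":0,"dz":0,"turn":0}]'

```text
clock: 34.72
position: [0.5696, -0.1598, 0.0245]
ee_rot: [-0.028, -0.705, 0.707, -0.041]
contact_force: [-0.1, 0.9, -0.7]
width: 0.0241
```

Request:
play_rows --series '[{"fingers":1,"dx":0,"dy":0,"dz":-3,"turn":0},{"fingers":1,"dx":0,"dy":0,"dz":0,"turn":0},{"fingers":0.15,"dx":0,"dy":0,"dz":0,"turn":0},{"fingers":0.15,"dx":0,"dy":0,"dz":0,"turn":0},{"fingers":0.15,"dx":0,"dy":0,"dz":0,"turn":0}]'

```text
clock: 35.13
position: [0.5724, -0.1611, 0.0253]
ee_rot: [-0.027, -0.706, 0.707, -0.045]
contact_force: [1.1, 1.3, -0.5]
width: 0.0365
```

Request:
play_rows --series '[{"fingers":0.15,"dx":0,"dy":0,"dz":10,"turn":0},{"fingers":0.15,"dx":0,"dy":0,"dz":20,"turn":0},{"fingers":0.15,"dx":0,"dy":0,"dz":30,"turn":0},{"fingers":0.15,"dx":0,"dy":0,"dz":40,"turn":0},{"fingers":0.15,"dx":0,"dy":0,"dz":40,"turn":0},{"fingers":0.15,"dx":0,"dy":0,"dz":40,"turn":0},{"fingers":0.15,"dx":0,"dy":0,"dz":0,"turn":0}]'

```text
clock: 35.72
position: [0.5671, -0.1589, 0.2112]
ee_rot: [-0.028, -0.705, 0.708, -0.039]
contact_force: [1.7, 0.6, 0.1]
width: 0.0363
```

```bash
python3 -c "
from h import *
s=st()
for n in ('top','side'):
  im=get_image(n)
  for l in ('white_tanker','black_tanker','coal_wagon','carton'):
   for m in masks_of(im,l):
    if m['p']>.3:
      ys,xs=np.where(m['region']);z=.065 if l[0]=='w' else .035;print(n,l,round(m['p'],2),at(im,m['xy'],z).round(3),[at(im,(c,m['xy'][1]),z).round(3) for c in (xs.min(),xs.max())],[at(im,(m['xy'][0],r),z).round(3) for r in (ys.min(),ys.max())])
"
```

```text
t 35.72 pos [ 0.5671 -0.1589  0.2112] yaw -1.575 toolz [ 0.015 -0.095 -0.995] F [1.7 0.6 0.1] w 0.0363
top white_tanker 0.51 [ 0.55  -0.153  0.065] [array([ 0.55 , -0.149,  0.065]), array([ 0.551, -0.174,  0.065])] [array([ 0.589, -0.152,  0.065]), array([ 0.517, -0.153,  0.065])]
top black_tanker 0.93 [ 0.427 -0.477  0.035] [array([ 0.427, -0.459,  0.035]), array([ 0.427, -0.495,  0.035])] [array([ 0.49 , -0.479,  0.035]), array([ 0.367, -0.476,  0.035])]
top black_tanker 0.87 [ 0.604 -0.402  0.035] [array([ 0.603, -0.343,  0.035]), array([ 0.605, -0.457,  0.035])] [array([ 0.617, -0.402,  0.035]), array([ 0.588, -0.402,  0.035])]
top coal_wagon 0.62 [ 0.444 -0.321  0.035] [array([ 0.444, -0.286,  0.035]), array([ 0.444, -0.362,  0.035])] [array([ 0.485, -0.321,  0.035]), array([ 0.418, -0.321,  0.035])]
top carton 0.85 [ 0.566 -0.031  0.035] [array([0.564, 0.108, 0.035]), array([ 0.568, -0.256,  0.035])] [array([ 0.676, -0.029,  0.035]), array([ 0.485, -0.033,  0.035])]
top carton 0.66 [ 0.443 -0.317  0.035] [array([ 0.443, -0.286,  0.035]), array([ 0.444, -0.359,  0.035])] [array(
[... 608 characters left out ...]
ck_tanker 0.64 [ 0.477 -0.15   0.035] [array([ 0.509, -0.156,  0.035]), array([ 0.441, -0.143,  0.035])] [array([ 0.446, -0.309,  0.035]), array([ 0.504, -0.014,  0.035])]
side black_tanker 0.62 [ 0.617 -0.42   0.035] [array([ 0.622, -0.422,  0.035]), array([ 0.589, -0.415,  0.035])] [array([ 0.612, -0.463,  0.035]), array([ 0.623, -0.359,  0.035])]
side coal_wagon 0.52 [ 0.455 -0.329  0.035] [array([ 0.481, -0.334,  0.035]), array([ 0.428, -0.323,  0.035])] [array([ 0.45 , -0.355,  0.035]), array([ 0.465, -0.278,  0.035])]
side carton 0.84 [ 0.567 -0.118  0.035] [array([ 0.693, -0.143,  0.035]), array([ 0.451, -0.096,  0.035])] [array([ 0.531, -0.361,  0.035]), array([0.592, 0.046, 0.035])]
```

Request:
play_rows --series '[{"fingers":-0.2,"dx":2,"dy":-17,"dz":0,"turn":-0.12},{"fingers":-0.2,"dx":2,"dy":-17,"dz":0,"turn":-0.12},{"fingers":-0.2,"dx":2,"dy":-17,"dz":0,"turn":-0.12},{"fingers":-0.2,"dx":2,"dy":-17,"dz":0,"turn":-0.12},{"fingers":-0.2,"dx":2,"dy":-17,"dz":0,"turn":-0.12},{"fingers":-0.2,"dx":2,"dy":-17,"dz":0,"turn":-0.12},{"fingers":-0.2,"dx":2,"dy":-17,"dz":0,"turn":-0.12},{"fingers":-0.2,"dx":2,"dy":-17,"dz":0,"turn":-0.12},{"fingers":-0.2,"dx":2,"dy":-17,"dz":0,"turn":-0.12},{"fingers":-0.2,"dx":2,"dy":-17,"dz":0,"turn":-0.12},{"fingers":-0.2,"dx":2,"dy":-17,"dz":0,"turn":-0.12},{"fingers":-0.2,"dx":2,"dy":-17,"dz":0,"turn":-0.12},{"fingers":-0.2,"dx":2,"dy":-17,"dz":0,"turn":-0.11},{"fingers":-0.2,"dx":0,"dy":0,"dz":0,"turn":0}]'

```text
clock: 37.38
position: [0.5862, -0.3855, 0.1892]
ee_rot: [-0.046, 0.024, 0.999, 0.009]
contact_force: [1.8, -0.3, -0.4]
width: 0.051
```

```bash
python3 -c "
from h import *
s=st();print(s['qpos'].round(3))"
```

```text
t 37.38 pos [ 0.5862 -0.3855  0.1892] yaw 3.094 toolz [-0.091  0.019 -0.996] F [ 1.8 -0.3 -0.4] w 0.051
[-0.659  0.533  1.147 -0.04   1.546  2.534]
```

Request:
play_rows --series '[{"fingers":-0.2,"dx":6,"dy":-7,"dz":-15,"turn":0.04},{"fingers":-0.2,"dx":5,"dy":-6,"dz":-20,"turn":0},{"fingers":-0.2,"dx":2,"dy":-2,"dz":-20,"turn":0},{"fingers":-0.2,"dx":0,"dy":0,"dz":-20,"turn":0},{"fingers":-0.2,"dx":0,"dy":0,"dz":-20,"turn":0},{"fingers":-0.2,"dx":0,"dy":0,"dz":-20,"turn":0},{"fingers":-0.2,"dx":0,"dy":0,"dz":-10,"turn":0},{"fingers":-0.2,"dx":0,"dy":0,"dz":0,"turn":0}]'

```text
clock: 38.05
position: [0.5988, -0.3976, 0.0556]
ee_rot: [-0.047, -0.003, 0.999, 0.011]
contact_force: [0.3, -0.5, 0.7]
width: 0.0514
```

Request:
play_rows --series '[{"fingers":-0.2,"dx":2,"dy":-3,"dz":-20,"turn":0},{"fingers":-0.2,"dx":0,"dy":0,"dz":-15,"turn":0},{"fingers":-0.2,"dx":0,"dy":0,"dz":-10,"turn":0},{"fingers":-0.2,"dx":0,"dy":0,"dz":-6,"turn":0},{"fingers":-0.2,"dx":0,"dy":0,"dz":0,"turn":0}]'

```text
clock: 38.47
position: [0.6029, -0.3998, 0.0061]
ee_rot: [-0.046, -0.005, 0.999, 0.01]
contact_force: [-0.7, 0.7, 0.4]
width: 0.0513
```

Request:
play_rows --series '[{"fingers":-0.2,"dx":0,"dy":-2,"dz":-7,"turn":0},{"fingers":-0.2,"dx":0,"dy":0,"dz":0,"turn":0}]'

```text
clock: 38.63
position: [0.6038, -0.4023, 0.0003]
ee_rot: [-0.045, -0.005, 0.999, 0.009]
contact_force: [-0.1, -0.1, 0.4]
width: 0.0514
```

Request:
play_rows --series '[{"fingers":1,"dx":0,"dy":0,"dz":0,"turn":0},{"fingers":1,"dx":0,"dy":0,"dz":0,"turn":0},{"fingers":1,"dx":0,"dy":0,"dz":0,"turn":0},{"fingers":1,"dx":0,"dy":0,"dz":0,"turn":0},{"fingers":1,"dx":0,"dy":0,"dz":0,"turn":0},{"fingers":1,"dx":0,"dy":0,"dz":0,"turn":0}]' --squeeze 25

```text
clock: 39.13
position: [0.6052, -0.4037, 0.0035]
ee_rot: [-0.043, -0.005, 0.999, 0.007]
contact_force: [-0.7, 0.6, -0.5]
width: 0.0245
```

Request:
play_rows --series '[{"fingers":1,"dx":0,"dy":0,"dz":15,"turn":0},{"fingers":1,"dx":0,"dy":0,"dz":25,"turn":0},{"fingers":1,"dx":0,"dy":0,"dz":30,"turn":0},{"fingers":1,"dx":0,"dy":0,"dz":30,"turn":0},{"fingers":1,"dx":0,"dy":0,"dz":30,"turn":0},{"fingers":1,"dx":0,"dy":0,"dz":30,"turn":0},{"fingers":1,"dx":0,"dy":0,"dz":30,"turn":0},{"fingers":1,"dx":-2,"dy":15,"dz":20,"turn":0.12},{"fingers":1,"dx":-2,"dy":20,"dz":0,"turn":0.12},{"fingers":1,"dx":-2,"dy":20,"dz":0,"turn":0.12},{"fingers":1,"dx":-2,"dy":20,"dz":0,"turn":0.12},{"fingers":1,"dx":-2,"dy":20,"dz":0,"turn":0.12},{"fingers":1,"dx":-2,"dy":20,"dz":0,"turn":0.12},{"fingers":1,"dx":-2,"dy":20,"dz":0,"turn":0.12},{"fingers":1,"dx":-2,"dy":20,"dz":0,"turn":0.12},{"fingers":1,"dx":-2,"dy":20,"dz":0,"turn":0.12},{"fingers":1,"dx":-2,"dy":20,"dz":0,"turn":0.12},{"fingers":1,"dx":-2,"dy":20,"dz":0,"turn":0.12},{"fingers":1,"dx":-2,"dy":20,"dz":0,"turn":0.12},{"fingers":1,"dx":-2,"dy":15,"dz":0,"turn":0.12}]'

```text
clock: 40.8
position: [0.5732, -0.1446, 0.2236]
ee_rot: [0.033, 0.727, -0.685, 0.03]
contact_force: [0.4, 0.2, 0.7]
width: 0.0238
```

Request:
play_rows --series '[{"fingers":1,"dx":0,"dy":0,"dz":0,"turn":0},{"fingers":1,"dx":0,"dy":0,"dz":0,"turn":0}]'

```text
clock: 40.97
position: [0.5718, -0.141, 0.2245]
ee_rot: [0.033, 0.728, -0.684, 0.029]
contact_force: [0.1, 0.2, 0.1]
width: 0.0238
```

```bash
python3 -c "
from h import *
s=st();print(s['qpos'].round(3))"
```

```text
t 40.97 pos [ 0.5718 -0.141   0.2245] yaw -1.508 toolz [-0.002 -0.088 -0.996] F [0.1 0.2 0.1] w 0.0238
[-0.305  0.281  1.466 -0.086  1.371  1.219]
```

Request:
play_rows --series '[{"fingers":1,"dx":0,"dy":18,"dz":0,"turn":-0.055},{"fingers":1,"dx":0,"dy":18,"dz":0,"turn":0},{"fingers":1,"dx":0,"dy":15,"dz":0,"turn":0},{"fingers":1,"dx":0,"dy":3,"dz":-15,"turn":0},{"fingers":1,"dx":-1,"dy":0,"dz":-20,"turn":0},{"fingers":1,"dx":-1,"dy":0,"dz":-20,"turn":0},{"fingers":1,"dx":-1,"dy":0,"dz":-20,"turn":0},{"fingers":1,"dx":-1,"dy":0,"dz":-20,"turn":0},{"fingers":1,"dx":-1,"dy":0,"dz":-10,"turn":0},{"fingers":1,"dx":0,"dy":0,"dz":0,"turn":0}]'

```text
clock: 41.8
position: [0.5722, -0.0965, 0.1179]
ee_rot: [-0.033, -0.696, 0.717, -0.035]
contact_force: [-0.8, -0.8, -1.1]
width: 0.024
```

```bash
python3 -c "
from h import *
s=st()
im=get_image('side')
for m in masks_of(im,'black_tanker'):
    if m['p']>.2 and abs(m['xy'][0]-233)<25:
      ys,xs=np.where(m['region']);print(round(m['p'],2),m['xy'],[at(im,(c,m['xy'][1]),s['position'][2]+.0315).round(3) for c in (xs.min(),xs.max())],ys.min(),ys.max())
"
```

```text
t 41.8 pos [ 0.5722 -0.0965  0.1179] yaw -1.6 toolz [ 0.    -0.096 -0.995] F [-0.8 -0.8 -1.1] w 0.024
0.85 [231.2, 215.9] [array([ 0.634, -0.104,  0.149]), array([ 0.514, -0.081,  0.149])] 210 224
```

Request:
play_rows --series '[{"fingers":1,"dx":0,"dy":7,"dz":0,"turn":0.03},{"fingers":1,"dx":0,"dy":6,"dz":-15,"turn":0},{"fingers":1,"dx":0,"dy":0,"dz":-15,"turn":0},{"fingers":1,"dx":0,"dy":0,"dz":-15,"turn":0},{"fingers":1,"dx":0,"dy":0,"dz":-10,"turn":0},{"fingers":1,"dx":0,"dy":0,"dz":-5,"turn":0},{"fingers":1,"dx":0,"dy":0,"dz":0,"turn":0}]'

```text
clock: 42.48
position: [0.5823, -0.0845, 0.067]
ee_rot: [0.026, 0.707, -0.705, 0.045]
contact_force: [-0.3, 0.2, -0.1]
width: 0.0237
```

Request:
play_rows --series '[{"fingers":1,"dx":-5,"dy":1,"dz":0,"turn":0},{"fingers":1,"dx":-4,"dy":0,"dz":-8,"turn":0},{"fingers":1,"dx":-1,"dy":0,"dz":-8,"turn":0},{"fingers":1,"dx":0,"dy":0,"dz":-8,"turn":0},{"fingers":1,"dx":0,"dy":0,"dz":0,"turn":0}]'

```text
clock: 42.9
position: [0.5734, -0.0838, 0.0443]
ee_rot: [0.024, 0.707, -0.705, 0.047]
contact_force: [-1.1, -0.7, -0.8]
width: 0.024
```

```bash
python3 -c "
from h import *
s=st()
im=get_image('side')
for m in masks_of(im,'black_tanker'):
    if m['p']>.2 and abs(m['xy'][0]-233)<25:
      ys,xs=np.where(m['region']);print(round(m['p'],2),m['xy'],[at(im,(c,m['xy'][1]),s['position'][2]+.0315).round(3) for c in (xs.min(),xs.max())],ys.min(),ys.max())
"
```

```text
t 42.9 pos [ 0.5734 -0.0838  0.0443] yaw -1.569 toolz [ 0.033 -0.101 -0.994] F [-1.1 -0.7 -0.8] w 0.024
0.82 [229.4, 234.4] [array([ 0.634, -0.088,  0.076]), array([ 0.518, -0.066,  0.076])] 228 241
```

Request:
play_rows --series '[{"fingers":1,"dx":0,"dy":0,"dz":-8,"turn":0},{"fingers":1,"dx":0,"dy":0,"dz":-6,"turn":0},{"fingers":1,"dx":0,"dy":0,"dz":-2,"turn":0},{"fingers":1,"dx":0,"dy":0,"dz":0,"turn":0}]'

```text
clock: 43.33
position: [0.5756, -0.0843, 0.0284]
ee_rot: [0.023, 0.707, -0.705, 0.049]
contact_force: [0.1, -0.3, -0.3]
width: 0.0241
```

Request:
play_rows --series '[{"fingers":1,"dx":0,"dy":0,"dz":-3,"turn":0},{"fingers":1,"dx":0,"dy":0,"dz":0,"turn":0}]'

```text
clock: 43.5
position: [0.5762, -0.0845, 0.0252]
ee_rot: [0.023, 0.707, -0.705, 0.049]
contact_force: [-0.2, 0.7, 0.4]
width: 0.0241
```

Request:
play_rows --series '[{"fingers":1,"dx":0,"dy":0,"dz":-3,"turn":0},{"fingers":1,"dx":0,"dy":0,"dz":0,"turn":0}]'

```text
clock: 43.67
position: [0.5775, -0.085, 0.0238]
ee_rot: [0.023, 0.707, -0.705, 0.051]
contact_force: [-1.7, -0.2, 1.8]
width: 0.0242
```

Request:
play_rows --series '[{"fingers":0.15,"dx":0,"dy":0,"dz":0,"turn":0},{"fingers":0.15,"dx":0,"dy":0,"dz":0,"turn":0},{"fingers":0.15,"dx":0,"dy":0,"dz":0,"turn":0},{"fingers":0.15,"dx":0,"dy":0,"dz":10,"turn":0},{"fingers":0.15,"dx":0,"dy":0,"dz":20,"turn":0},{"fingers":0.15,"dx":0,"dy":0,"dz":30,"turn":0},{"fingers":0.15,"dx":0,"dy":0,"dz":40,"turn":0},{"fingers":0.15,"dx":0,"dy":0,"dz":40,"turn":0},{"fingers":0.15,"dx":0,"dy":0,"dz":40,"turn":0},{"fingers":0.15,"dx":0,"dy":0,"dz":0,"turn":0}]'

```text
clock: 44.5
position: [0.5729, -0.0837, 0.2117]
ee_rot: [0.024, 0.707, -0.705, 0.048]
contact_force: [1.0, 0.5, 1.6]
width: 0.0361
```

```bash
cat > c.py <<'E'
from h import *
s=st()
for n in ('top','side'):
  im=get_image(n)
  for l,z in (('white_tanker',.06),('black_tanker',.06),('coal_wagon',.02),('carton',.09)):
   for m in masks_of(im,l):
    if m['p']>.3:
      ys,xs=np.where(m['region']);r=cv2.minAreaRect(np.c_[xs,ys].astype(np.float32))
      print(n,l,round(m['p'],2),'c',at(im,r[0],z).round(3)[:2],[at(im,k,z).round(3)[:2].tolist() for k in cv2.boxPoints(r)])
E
python3 c.py
```

```text
t 44.5 pos [ 0.5729 -0.0837  0.2117] yaw -1.569 toolz [ 0.033 -0.102 -0.994] F [1.  0.5 1.6] w 0.0361
top white_tanker 0.94 c [ 0.571 -0.158] [[0.626, -0.145], [0.626, -0.17], [0.518, -0.171], [0.517, -0.147]]
top white_tanker 0.72 c [ 0.593 -0.074] [[0.699, 0.106], [0.703, -0.25], [0.488, -0.251], [0.485, 0.098]]
top black_tanker 0.75 c [ 0.426 -0.469] [[0.372, -0.449], [0.483, -0.458], [0.481, -0.489], [0.37, -0.479]]
top black_tanker 0.68 c [ 0.553 -0.084] [[0.594, -0.068], [0.594, -0.099], [0.511, -0.1], [0.511, -0.07]]
top black_tanker 0.67 c [ 0.32  -0.154] [[0.325, -0.095], [0.352, -0.104], [0.315, -0.213], [0.288, -0.203]]
top coal_wagon 0.78 c [ 0.42  -0.331] [[0.433, -0.288], [0.459, -0.31], [0.407, -0.374], [0.381, -0.352]]
top carton 0.91 c [ 0.587 -0.077] [[0.691, 0.098], [0.695, -0.248], [0.486, -0.248], [0.482, 0.09]]
side white_tanker 0.61 c [ 0.581 -0.152] [[0.636, -0.169], [0.526, -0.173], [0.527, -0.135], [0.635, -0.131]]
side black_tanker 0.93 c [ 0.584 -0.075] [[0.645, -0.094], [0.523, -0.096], [0.524, -0.055], [0.644, -0.054]]
side black_tanker 0.63 c [ 0.429 -0.442] [[0.468, -0.475], [0.381, -0.458], [0.392, -0.409], [0.476, -0.426]]
side black_tanker 0.58 c [ 0.331 -0.121] [[0.329, -0.183], [0.299, -0.177], [0.333, -0.062], [0.36, -0.068]]
side coal_wagon 0.75 c [ 0.424 -0.329] [[0.466, -0.308], [0.402, -0.384], [0.381, -0.351], [0.445, -0.277]]
side carton 0.85 c [ 0.573 -0.097] [[0.686, -0.298], [0.445, -0.298], [0.479, 0.07], [0.675, 0.064]]
```

Request:
play_rows --series '[{"fingers":-0.2,"dx":-8,"dy":-15,"dz":0,"turn":0.11},{"fingers":-0.2,"dx":-9,"dy":-15,"dz":0,"turn":0.11},{"fingers":-0.2,"dx":-9,"dy":-15,"dz":0,"turn":0.11},{"fingers":-0.2,"dx":-9,"dy":-15,"dz":0,"turn":0.11},{"fingers":-0.2,"dx":-9,"dy":-15,"dz":0,"turn":0.11},{"fingers":-0.2,"dx":-9,"dy":-15,"dz":0,"turn":0.11},{"fingers":-0.2,"dx":-9,"dy":-15,"dz":0,"turn":0.11},{"fingers":-0.2,"dx":-9,"dy":-15,"dz":0,"turn":0.08},{"fingers":-0.2,"dx":-9,"dy":-15,"dz":0,"turn":0},{"fingers":-0.2,"dx":-9,"dy":-15,"dz":0,"turn":0},{"fingers":-0.2,"dx":-9,"dy":-15,"dz":0,"turn":0},{"fingers":-0.2,"dx":-9,"dy":-15,"dz":0,"turn":0},{"fingers":-0.2,"dx":-9,"dy":-15,"dz":0,"turn":0},{"fingers":-0.2,"dx":-9,"dy":-15,"dz":0,"turn":0},{"fingers":-0.2,"dx":0,"dy":0,"dz":0,"turn":0},{"fingers":-0.2,"dx":0,"dy":0,"dz":0,"turn":0}]'

```text
clock: 46.33
position: [0.4336, -0.2991, 0.1905]
ee_rot: [0.01, 0.944, -0.328, 0.04]
contact_force: [0.2, -0.5, 0.5]
width: 0.0516
```

```bash
python3 -c "
from h import *
s=st();print(s['qpos'].round(3))
for n in ('top','side'):
  im=get_image(n)
  for m in masks_of(im,'coal_wagon'):
    if m['p']>.3:
      ys,xs=np.where(m['region']);r=cv2.minAreaRect(np.c_[xs,ys].astype(np.float32))
      print(n,round(m['p'],2),at(im,r[0],.025).round(3)[:2],[at(im,k,.025).round(3)[:2].tolist() for k in cv2.boxPoints(r)])
"
```

```text
t 46.33 pos [ 0.4336 -0.2991  0.1905] yaw -0.67 toolz [ 0.069 -0.045 -0.997] F [ 0.2 -0.5  0.5] w 0.0516
[-0.746  0.169  1.703  0.015  1.189 -0.082]
side 0.53 [ 0.421 -0.33 ] [[0.461, -0.311], [0.401, -0.383], [0.38, -0.349], [0.44, -0.28]]
```

Request:
play_rows --series '[{"fingers":-0.2,"dx":-6,"dy":-12,"dz":-15,"turn":0},{"fingers":-0.2,"dx":-6,"dy":-12,"dz":-20,"turn":0},{"fingers":-0.2,"dx":-1,"dy":-4,"dz":-20,"turn":0},{"fingers":-0.2,"dx":0,"dy":0,"dz":-20,"turn":0},{"fingers":-0.2,"dx":0,"dy":0,"dz":-20,"turn":0},{"fingers":-0.2,"dx":0,"dy":0,"dz":-20,"turn":0},{"fingers":-0.2,"dx":0,"dy":0,"dz":-10,"turn":0},{"fingers":-0.2,"dx":0,"dy":0,"dz":0,"turn":0}]'

```text
clock: 47.2
position: [0.427, -0.3221, 0.064]
ee_rot: [0.01, 0.946, -0.322, 0.045]
contact_force: [-0.1, 0.3, -0.4]
width: 0.0516
```

Request:
play_rows --series '[{"fingers":-0.2,"dx":-5,"dy":-7,"dz":-10,"turn":-0.02},{"fingers":-0.2,"dx":-2,"dy":-2,"dz":-15,"turn":0},{"fingers":-0.2,"dx":0,"dy":0,"dz":-15,"turn":0},{"fingers":-0.2,"dx":0,"dy":0,"dz":-12,"turn":0},{"fingers":-0.2,"dx":0,"dy":0,"dz":-8,"turn":0},{"fingers":-0.2,"dx":0,"dy":0,"dz":0,"turn":0}]'

```text
clock: 47.7
position: [0.4252, -0.3303, 0.0057]
ee_rot: [0.012, 0.943, -0.329, 0.048]
contact_force: [0.7, 0.0, -0.4]
width: 0.0517
```

Request:
play_rows --series '[{"fingers":-0.2,"dx":-4,"dy":0,"dz":-8,"turn":0},{"fingers":-0.2,"dx":0,"dy":0,"dz":-7,"turn":0},{"fingers":-0.2,"dx":0,"dy":0,"dz":-4,"turn":0},{"fingers":-0.2,"dx":0,"dy":0,"dz":0,"turn":0}]'

```text
clock: 48.03
position: [0.4229, -0.3309, -0.0126]
ee_rot: [0.013, 0.943, -0.328, 0.05]
contact_force: [-0.1, 0.8, -1.1]
width: 0.0512
```

Request:
play_rows --series '[{"fingers":1,"dx":0,"dy":0,"dz":0,"turn":0},{"fingers":1,"dx":0,"dy":0,"dz":0,"turn":0},{"fingers":1,"dx":0,"dy":0,"dz":0,"turn":0},{"fingers":1,"dx":0,"dy":0,"dz":0,"turn":0},{"fingers":1,"dx":0,"dy":0,"dz":0,"turn":0}]' --squeeze 25

```text
clock: 48.45
position: [0.4236, -0.3318, -0.0116]
ee_rot: [0.013, 0.943, -0.328, 0.051]
contact_force: [0.8, -0.7, -0.5]
width: 0.0295
```

Request:
play_rows --series '[{"fingers":1,"dx":0,"dy":0,"dz":15,"turn":0},{"fingers":1,"dx":0,"dy":0,"dz":25,"turn":0},{"fingers":1,"dx":0,"dy":0,"dz":30,"turn":0},{"fingers":1,"dx":0,"dy":0,"dz":30,"turn":0},{"fingers":1,"dx":0,"dy":0,"dz":30,"turn":0},{"fingers":1,"dx":0,"dy":0,"dz":30,"turn":0},{"fingers":1,"dx":0,"dy":0,"dz":30,"turn":0},{"fingers":1,"dx":0,"dy":0,"dz":30,"turn":0.12},{"fingers":1,"dx":0,"dy":10,"dz":0,"turn":0.12},{"fingers":1,"dx":6,"dy":17,"dz":0,"turn":0.12},{"fingers":1,"dx":6,"dy":17,"dz":0,"turn":0.12},{"fingers":1,"dx":6,"dy":17,"dz":0,"turn":0.12},{"fingers":1,"dx":6,"dy":17,"dz":0,"turn":0.12},{"fingers":1,"dx":6,"dy":17,"dz":0,"turn":0.12},{"fingers":1,"dx":6,"dy":17,"dz":0,"turn":0.12},{"fingers":1,"dx":6,"dy":17,"dz":0,"turn":0.12},{"fingers":1,"dx":6,"dy":17,"dz":0,"turn":0.12},{"fingers":1,"dx":6,"dy":17,"dz":0,"turn":0.12},{"fingers":1,"dx":6,"dy":17,"dz":0,"turn":0.12},{"fingers":1,"dx":6,"dy":17,"dz":0,"turn":0.12}]'

```text
clock: 50.12
position: [0.4858, -0.126, 0.2231]
ee_rot: [-0.023, 0.887, 0.458, 0.048]
contact_force: [-0.1, 0.5, -0.7]
width: 0.0291
```

```bash
python3 -c "
from h import *
s=st();print(s['qpos'].round(3))"
```

```text
t 50.12 pos [ 0.4858 -0.126   0.2231] yaw 0.953 toolz [ 0.064  0.085 -0.994] F [-0.1  0.5 -0.7] w 0.0291
[-0.474  0.137  1.661  0.108  1.326 -1.452]
```

Request:
play_rows --series '[{"fingers":1,"dx":12,"dy":17,"dz":0,"turn":0.1},{"fingers":1,"dx":12,"dy":17,"dz":0,"turn":0.1},{"fingers":1,"dx":12,"dy":17,"dz":0,"turn":0.1},{"fingers":1,"dx":12,"dy":17,"dz":0,"turn":0.1},{"fingers":1,"dx":12,"dy":17,"dz":0,"turn":0.1},{"fingers":1,"dx":10,"dy":14,"dz":0,"turn":0.08},{"fingers":1,"dx":0,"dy":0,"dz":0,"turn":0},{"fingers":1,"dx":0,"dy":0,"dz":0,"turn":0}]'

```text
clock: 50.78
position: [0.5579, -0.0185, 0.2228]
ee_rot: [-0.036, 0.707, 0.705, 0.039]
contact_force: [0.0, 0.3, -0.6]
width: 0.0294
```

```bash
python3 -c "
from h import *
s=st()
im=get_image('side')
for m in masks_of(im,'coal_wagon'):
    if m['p']>.2:
      ys,xs=np.where(m['region']);print(round(m['p'],2),m['xy'],[at(im,(c,m['xy'][1]),s['position'][2]+.027).round(3) for c in (xs.min(),xs.max())],ys.min(),ys.max())
"
```

```text
t 50.78 pos [ 0.5579 -0.0185  0.2228] yaw 1.569 toolz [ 0.004  0.106 -0.994] F [ 0.   0.3 -0.6] w 0.0294
0.59 [236.6, 211.3] [array([ 0.61 , -0.036,  0.25 ]), array([ 0.518, -0.019,  0.25 ])] 204 221
```

Request:
play_rows --series '[{"fingers":1,"dx":5,"dy":6,"dz":-10,"turn":0},{"fingers":1,"dx":4,"dy":4,"dz":-20,"turn":0},{"fingers":1,"dx":0,"dy":0,"dz":-20,"turn":0},{"fingers":1,"dx":0,"dy":0,"dz":-20,"turn":0},{"fingers":1,"dx":0,"dy":0,"dz":-20,"turn":0},{"fingers":1,"dx":0,"dy":0,"dz":-20,"turn":0},{"fingers":1,"dx":0,"dy":0,"dz":-10,"turn":0},{"fingers":1,"dx":0,"dy":0,"dz":0,"turn":0}]'

```text
clock: 51.55
position: [0.5639, -0.0129, 0.0965]
ee_rot: [-0.034, 0.713, 0.7, 0.04]
contact_force: [-0.8, -0.7, -0.1]
width: 0.0291
```

Request:
play_rows --series '[{"fingers":1,"dx":0,"dy":0,"dz":-15,"turn":0},{"fingers":1,"dx":0,"dy":0,"dz":-15,"turn":0},{"fingers":1,"dx":0,"dy":0,"dz":-10,"turn":0},{"fingers":1,"dx":0,"dy":0,"dz":0,"turn":0}]'

```text
clock: 51.88
position: [0.5634, -0.0145, 0.0555]
ee_rot: [-0.034, 0.715, 0.698, 0.04]
contact_force: [-1.2, -0.3, -1.2]
width: 0.029
```

Request:
play_rows --series '[{"fingers":1,"dx":3,"dy":5,"dz":0,"turn":0.02},{"fingers":1,"dx":2,"dy":4,"dz":-10,"turn":0},{"fingers":1,"dx":0,"dy":0,"dz":-12,"turn":0},{"fingers":1,"dx":0,"dy":0,"dz":-6,"turn":0},{"fingers":1,"dx":0,"dy":0,"dz":0,"turn":0}]'

```text
clock: 52.3
position: [0.5723, -0.0048, 0.029]
ee_rot: [-0.031, 0.707, 0.705, 0.042]
contact_force: [-0.2, 0.3, 0.7]
width: 0.0289
```

Request:
play_rows --series '[{"fingers":1,"dx":0,"dy":0,"dz":-4,"turn":0},{"fingers":1,"dx":0,"dy":0,"dz":-3,"turn":0},{"fingers":1,"dx":0,"dy":0,"dz":0,"turn":0}]'

```text
clock: 52.55
position: [0.5751, -0.0063, 0.0238]
ee_rot: [-0.028, 0.707, 0.706, 0.043]
contact_force: [0.5, 0.0, -0.4]
width: 0.0293
```

Request:
play_rows --series '[{"fingers":1,"dx":0,"dy":0,"dz":-3,"turn":0},{"fingers":1,"dx":0,"dy":0,"dz":0,"turn":0}]'

```text
clock: 52.72
position: [0.5766, -0.0072, 0.0219]
ee_rot: [-0.026, 0.707, 0.706, 0.043]
contact_force: [-0.7, -0.3, -1.3]
width: 0.0291
```

Request:
play_rows --series '[{"fingers":1,"dx":-1,"dy":0,"dz":-3,"turn":0},{"fingers":1,"dx":-1,"dy":0,"dz":-3,"turn":0},{"fingers":1,"dx":0,"dy":0,"dz":0,"turn":0}]'

```text
clock: 52.97
position: [0.5766, -0.0088, 0.017]
ee_rot: [-0.024, 0.707, 0.706, 0.044]
contact_force: [-0.1, -1.4, 1.6]
width: 0.029
```

Request:
play_rows --series '[{"fingers":0.15,"dx":0,"dy":0,"dz":0,"turn":0},{"fingers":0.15,"dx":0,"dy":0,"dz":0,"turn":0},{"fingers":0.15,"dx":0,"dy":0,"dz":0,"turn":0},{"fingers":0.15,"dx":0,"dy":0,"dz":10,"turn":0},{"fingers":0.15,"dx":0,"dy":0,"dz":20,"turn":0},{"fingers":0.15,"dx":0,"dy":0,"dz":30,"turn":0},{"fingers":0.15,"dx":0,"dy":0,"dz":40,"turn":0},{"fingers":0.15,"dx":0,"dy":0,"dz":40,"turn":0},{"fingers":0.15,"dx":0,"dy":0,"dz":40,"turn":0},{"fingers":0.15,"dx":0,"dy":0,"dz":0,"turn":0}]'

```text
clock: 53.8
position: [0.5669, -0.0023, 0.2017]
ee_rot: [-0.034, 0.707, 0.705, 0.041]
contact_force: [1.1, -0.5, 1.0]
width: 0.036
```

```bash
sed -i "s/('coal_wagon',.02)/('coal_wagon',.05)/" c.py; python3 c.py
```

```text
t 53.8 pos [ 0.5669 -0.0023  0.2017] yaw 1.568 toolz [ 0.01   0.106 -0.994] F [ 1.1 -0.5  1. ] w 0.036
top white_tanker 0.67 c [ 0.563 -0.169] [[0.507, -0.153], [0.621, -0.156], [0.62, -0.185], [0.506, -0.181]]
top black_tanker 0.82 c [ 0.423 -0.469] [[0.365, -0.444], [0.486, -0.46], [0.483, -0.494], [0.361, -0.477]]
top black_tanker 0.8 c [ 0.321 -0.154] [[0.325, -0.095], [0.351, -0.104], [0.317, -0.213], [0.29, -0.204]]
top black_tanker 0.72 c [ 0.569 -0.087] [[0.628, -0.071], [0.628, -0.101], [0.511, -0.103], [0.511, -0.073]]
top coal_wagon 0.69 c [ 0.562 -0.014] [[0.592, 0.002], [0.593, -0.029], [0.531, -0.03], [0.531, 0.0]]
top coal_wagon 0.32 c [ 0.59 -0.08] [[0.486, 0.102], [0.709, 0.1], [0.696, -0.265], [0.474, -0.256]]
top carton 0.79 c [ 0.582 -0.082] [[0.483, 0.092], [0.695, 0.091], [0.683, -0.26], [0.472, -0.252]]
side white_tanker 0.56 c [ 0.569 -0.16 ] [[0.628, -0.192], [0.506, -0.175], [0.513, -0.129], [0.631, -0.146]]
side black_tanker 0.82 c [ 0.576 -0.08 ] [[0.635, -0.101], [0.517, -0.107], [0.518, -0.06], [0.633, -0.054]]
side black_tanker 0.78 c [ 0.333 -0.119] [[0.329, -0.183], [0.303, -0.178], [0.337, -0.059], [0.361, -0.064]]
side black_tanker 0.46 c [ 0.424 -0.438] [[0.473, -0.42], [0.464, -0.474], [0.374, -0.456], [0.385, -0.402]]
side coal_wagon 0.75 c [ 0.578 -0.017] [[0.62, -0.036], [0.534, -0.032], [0.536, 0.002], [0.621, -0.002]]
side carton 0.88 c [ 0.568 -0.102] [[0.68, -0.31], [0.438, -0.31], [0.475, 0.07], [0.672, 0.064]]
```

Request:
play_rows --series '[{"fingers":1,"dx":0,"dy":20,"dz":0,"turn":0},{"fingers":1,"dx":0,"dy":25,"dz":0,"turn":0},{"fingers":1,"dx":0,"dy":25,"dz":0,"turn":0},{"fingers":1,"dx":0,"dy":25,"dz":0,"turn":0},{"fingers":1,"dx":0,"dy":20,"dz":0,"turn":0},{"fingers":1,"dx":0,"dy":5,"dz":-15,"turn":0},{"fingers":1,"dx":0,"dy":0,"dz":-20,"turn":0},{"fingers":1,"dx":0,"dy":0,"dz":-20,"turn":0},{"fingers":1,"dx":0,"dy":0,"dz":-20,"turn":0},{"fingers":1,"dx":0,"dy":0,"dz":-10,"turn":0},{"fingers":1,"dx":0,"dy":0,"dz":0,"turn":0}]'

```text
clock: 55.22
position: [0.5612, 0.1235, 0.099]
ee_rot: [-0.043, 0.708, 0.704, 0.034]
contact_force: [-0.3, -0.1, 0.2]
width: 0.0
```

```bash
python3 -c "
from h import *
s=st();print(s['qpos'].round(3))"
```

```text
t 55.22 pos [0.5612 0.1235 0.099 ] yaw 1.564 toolz [-0.012  0.109 -0.994] F [-0.3 -0.1  0.2] w 0.0
[ 0.021  0.356  1.685  0.122  1.114 -1.598]
```

Request:
play_rows --series '[{"fingers":1,"dx":2,"dy":-12,"dz":4,"turn":0},{"fingers":1,"dx":2,"dy":-12,"dz":3,"turn":0},{"fingers":1,"dx":0,"dy":-12,"dz":0,"turn":0},{"fingers":1,"dx":0,"dy":-12,"dz":0,"turn":0},{"fingers":1,"dx":0,"dy":-12,"dz":0,"turn":0},{"fingers":1,"dx":0,"dy":-12,"dz":0,"turn":0},{"fingers":1,"dx":0,"dy":-10,"dz":0,"turn":0},{"fingers":1,"dx":0,"dy":-6,"dz":0,"turn":0},{"fingers":1,"dx":0,"dy":0,"dz":0,"turn":0}]'

```text
clock: 55.97
position: [0.5677, 0.0249, 0.1145]
ee_rot: [-0.041, 0.71, 0.702, 0.038]
contact_force: [-0.7, 0.1, -0.6]
width: 0.0003
```

```bash
python3 -c "
from h import *
s=st()"
```

```text
t 55.97 pos [0.5677 0.0249 0.1145] yaw 1.561 toolz [-0.004  0.111 -0.994] F [-0.7  0.1 -0.6] w 0.0003
```

Request:
play_rows --series '[{"fingers":1,"dx":0,"dy":6,"dz":0,"turn":0},{"fingers":1,"dx":0,"dy":2,"dz":20,"turn":0},{"fingers":1,"dx":0,"dy":0,"dz":20,"turn":0},{"fingers":1,"dx":0,"dy":0,"dz":15,"turn":0},{"fingers":1,"dx":0,"dy":-10,"dz":0,"turn":0},{"fingers":1,"dx":0,"dy":-12,"dz":0,"turn":0},{"fingers":1,"dx":0,"dy":-5,"dz":0,"turn":0},{"fingers":1,"dx":0,"dy":0,"dz":-12,"turn":0},{"fingers":1,"dx":0,"dy":0,"dz":-12,"turn":0},{"fingers":1,"dx":0,"dy":0,"dz":-12,"turn":0},{"fingers":1,"dx":0,"dy":0,"dz":-12,"turn":0},{"fingers":1,"dx":0,"dy":0,"dz":-10,"turn":0},{"fingers":1,"dx":0,"dy":0,"dz":0,"turn":0}]'

```text
clock: 57.05
position: [0.5651, -0.0033, 0.1066]
ee_rot: [-0.04, 0.71, 0.702, 0.032]
contact_force: [-1.3, -1.1, 0.3]
width: -0.0003
```

```bash
python3 -c "
from h import *
s=st()
for n in ('top','side'):
  im=get_image(n)
  for m in masks_of(im,'coal_wagon')[:2]+masks_of(im,'carton')[:1]:
      ys,xs=np.where(m['region']);print(n,round(m['p'],2),len(xs),xs.min(),xs.max(),ys.min(),ys.max(),[at(im,(c,m['xy'][1]),.09).round(3)[:2] for c in (xs.min(),xs.max())])
"
```

```text
t 57.05 pos [ 0.5651 -0.0033  0.1066] yaw 1.559 toolz [-0.01   0.102 -0.995] F [-1.3 -1.1  0.3] w -0.0003
top 0.72 4651 166 280 122 202 [array([0.568, 0.059]), array([ 0.571, -0.245])]
side 0.98 4348 204 278 177 276 [array([ 0.682, -0.081]), array([ 0.461, -0.038])]
```

Request:
play_rows --series '[{"fingers":1,"dx":0,"dy":-10,"dz":-4,"turn":0},{"fingers":1,"dx":0,"dy":-10,"dz":-8,"turn":0},{"fingers":1,"dx":0,"dy":0,"dz":-8,"turn":0},{"fingers":1,"dx":0,"dy":0,"dz":-5,"turn":0},{"fingers":1,"dx":0,"dy":0,"dz":0,"turn":0}]'

```text
clock: 57.77
position: [0.5686, -0.0251, 0.0839]
ee_rot: [-0.036, 0.71, 0.703, 0.035]
contact_force: [0.5, 0.8, 0.2]
width: -0.0003
```

Request:
play_rows --series '[{"fingers":1,"dx":0,"dy":0,"dz":-3,"turn":0},{"fingers":1,"dx":0,"dy":0,"dz":0,"turn":0}]'

```text
clock: 57.93
position: [0.5681, -0.0252, 0.0798]
ee_rot: [-0.037, 0.71, 0.703, 0.035]
contact_force: [0.1, 0.0, -0.1]
width: -0.0
```

Request:
play_rows --series '[{"fingers":1,"dx":0,"dy":0,"dz":-3,"turn":0},{"fingers":1,"dx":0,"dy":0,"dz":0,"turn":0}]'

```text
clock: 58.1
position: [0.5681, -0.025, 0.0764]
ee_rot: [-0.037, 0.71, 0.703, 0.035]
contact_force: [-0.1, 0.0, 1.4]
width: -0.0002
```

Request:
play_rows --series '[{"fingers":1,"dx":0,"dy":0,"dz":-2,"turn":0},{"fingers":1,"dx":0,"dy":0,"dz":0,"turn":0},{"fingers":1,"dx":0,"dy":0,"dz":25,"turn":0},{"fingers":1,"dx":0,"dy":0,"dz":35,"turn":0},{"fingers":1,"dx":0,"dy":0,"dz":35,"turn":0},{"fingers":1,"dx":0,"dy":-25,"dz":25,"turn":0},{"fingers":1,"dx":0,"dy":-35,"dz":0,"turn":0},{"fingers":1,"dx":0,"dy":-35,"dz":0,"turn":0},{"fingers":1,"dx":0,"dy":-35,"dz":0,"turn":0},{"fingers":1,"dx":0,"dy":-35,"dz":0,"turn":0},{"fingers":1,"dx":0,"dy":-35,"dz":0,"turn":0},{"fingers":1,"dx":0,"dy":-35,"dz":0,"turn":0},{"fingers":1,"dx":0,"dy":-25,"dz":0,"turn":0},{"fingers":1,"dx":0,"dy":0,"dz":0,"turn":0},{"fingers":1,"dx":0,"dy":0,"dz":0,"turn":0}]'

```text
clock: 59.35
position: [0.5651, -0.2933, 0.2026]
ee_rot: [-0.035, 0.707, 0.705, 0.035]
contact_force: [1.1, -0.5, 0.4]
width: 0.0
```

```bash
python3 c.py | grep -v black; python3 -c "
from h import *
print(get_state()['qpos'].round(3))"
```

```text
t 59.35 pos [ 0.5651 -0.2933  0.2026] yaw 1.568 toolz [ 0.001  0.099 -0.995] F [ 1.1 -0.5  0.4] w 0.0
top white_tanker 0.71 c [ 0.563 -0.143] [[0.62, -0.123], [0.62, -0.162], [0.506, -0.163], [0.506, -0.125]]
top white_tanker 0.51 c [ 0.489 -0.064] [[0.482, 0.055], [0.503, 0.055], [0.496, -0.183], [0.476, -0.182]]
top carton 0.67 c [ 0.582 -0.103] [[0.477, 0.043], [0.693, 0.044], [0.688, -0.253], [0.473, -0.248]]
side white_tanker 0.61 c [ 0.567 -0.142] [[0.619, -0.153], [0.513, -0.152], [0.515, -0.132], [0.619, -0.133]]
side coal_wagon 0.5 c [ 0.566 -0.129] [[0.685, -0.345], [0.428, -0.341], [0.469, 0.05], [0.678, 0.041]]
side carton 0.8 c [ 0.568 -0.1  ] [[0.681, -0.311], [0.434, -0.305], [0.475, 0.074], [0.676, 0.064]]
[-0.634  0.4    1.338  0.08   1.461 -2.217]
```

```bash
python3 -c "
from h import *
for n in ('top','side'):
  im=get_image(n);np.save(n+'.npy',im,allow_pickle=True)
  for l in ('white_tanker','black_tanker','carton'):
   for m in masks_of(im,l):
    if m['p']>.4:
      ys,xs=np.where(m['region']);print(n,l,round(m['p'],2),len(xs),'cols',xs.min(),xs.max(),'rows',ys.min(),ys.max(),at(im,m['xy'],.06).round(3)[:2])
  if n=='top':
    g=im['pixels']; 
    for r in (165,175): print(r,[tuple(int(v) for v in g[r,c]) for c in range(150,290,4)])
"
```

```text
top white_tanker 0.88 527 cols 234 249 rows 148 191 [ 0.569 -0.135]
top white_tanker 0.53 475 cols 207 221 rows 147 188 [ 0.579 -0.059]
top black_tanker 0.68 343 cols 355 368 rows 206 243 [ 0.403 -0.465]
top black_tanker 0.58 488 cols 207 222 rows 147 191 [ 0.575 -0.068]
top black_tanker 0.48 6395 cols 170 282 rows 122 202 [ 0.598 -0.087]
top carton 0.92 6531 cols 168 282 rows 121 202 [ 0.605 -0.092]
165 [(248, 231, 172), (248, 231, 175), (248, 233, 175), (247, 232, 175), (247, 232, 174), (247, 232, 173), (246, 231, 172), (219, 164, 109), (220, 164, 108), (223, 170, 114), (220, 166, 111), (217, 164, 111), (216, 160, 107), (212, 157, 103), (155, 118, 82), (185, 143, 66), (227, 179, 71), (87, 70, 51), (205, 150, 100), (213, 160, 109), (217, 159, 106), (210, 155, 106), (185, 116, 105), (154, 89, 77), (77, 61, 50), (212, 155, 107), (213, 159, 106), (219, 162, 111), (131, 97, 70), (147, 111, 75), (153, 116, 80), (101, 75, 53), (70, 77, 71), (75, 95, 93), (82, 110, 104)]
175 [(246, 222, 161), (247, 224, 163), (247, 226, 168), (248, 229, 172), (248, 227, 169), (247, 227, 169), (245, 223, 162), (220, 165, 110), (216, 160, 107), (211, 155, 104), (211, 157, 106), (213, 160, 108), (216, 161, 110), (213, 158, 107), (165, 122, 83), (94, 83, 75), (87, 75, 63), (78, 63, 46), (209, 153, 105), (219, 165, 111), (217, 161, 109), (197, 149, 104), (218, 200, 187), (225, 206, 190), (87, 71, 60), (216, 161, 108), (214, 160, 109), (209, 157, 107), (126, 96, 68), (111, 84, 61), (101, 80, 58), (113, 102, 86), (166, 154, 132), (165, 151, 133), (141, 128, 110)]
side white_tanker 0.62 210 cols 220 257 rows 216 227 [ 0.564 -0.156]
side black_tanker 0.79 229 cols 307 315 rows 200 230 [ 0.328 -0.115]
side black_tanker 0.65 51 cols 223 244 rows 238 241 [ 0.611 -0.077]
side carton 0.56 5659 cols 204 277 rows 176 276 [ 0.571 -0.116]
```

```bash
python3 -c "
from h import *
im=np.load('top.npy',allow_pickle=True).item()
g=im['pixels'].astype(int).sum(2)//3
for r in (150,158,170,182): print(r,' '.join(f'{c}:{g[r,c]}' for c in range(170,290,2)))
for c,z in ((177,.095),(262,.092),(204,.095)): print(c,at(im,(c,165),z).round(3))
big=cv2.resize(im['pixels'][100:230,150:320],None,fx=4,fy=4,interpolation=cv2.INTER_CUBIC);cv2.imwrite('pics/p17.png',big[:,:,::-1])
"
```

```text
150 170:203 172:204 174:204 176:198 178:167 180:170 182:166 184:163 186:169 188:167 190:167 192:167 194:162 196:164 198:161 200:162 202:163 204:163 206:134 208:111 210:66 212:77 214:75 216:66 218:52 220:62 222:131 224:159 226:160 228:163 230:162 232:161 234:156 236:131 238:156 240:165 242:162 244:125 246:96 248:115 250:156 252:155 254:156 256:157 258:160 260:161 262:122 264:103 266:114 268:111 270:114 272:116 274:114 276:115 278:113 280:108 282:85 284:70 286:68 288:61
158 170:212 172:212 174:212 176:198 178:169 180:167 182:167 184:168 186:167 188:162 190:165 192:162 194:159 196:164 198:165 200:161 202:160 204:147 206:112 208:98 210:71 212:75 214:72 216:63 218:55 220:69 222:107 224:151 226:153 228:157 230:159 232:160 234:160 236:151 238:221 240:241 242:235 244:189 246:75 248:72 250:135 252:162 254:162 256:160 258:159 260:158 262:123 264:107 266:114 268:117 270:116 272:113 274:113 276:103 278:88 280:77 282:77 284:77 286:117 288:163
170 170:215 172:217 174:214 176:188 178:169 180:167 182:164 184:164 186:156 188:163 190:162 192:157 194:156 196:162 198:162 200:160 202:159 204:136 206:127 
[... 167 characters left out ...]
:159 252:159 254:159 256:159 258:162 260:150 262:102 264:112 266:114 268:103 270:81 272:79 274:76 276:90 278:107 280:106 282:104 284:99 286:104 288:104
182 170:211 172:211 174:202 176:165 178:165 180:162 182:160 184:160 186:162 188:164 190:165 192:156 194:159 196:157 198:162 200:168 202:166 204:137 206:119 208:81 210:82 212:81 214:78 216:69 218:69 220:137 222:160 224:158 226:157 228:164 230:164 232:161 234:146 236:175 238:222 240:214 242:178 244:115 246:67 248:95 250:145 252:158 254:159 256:160 258:139 260:98 262:78 264:81 266:82 268:79 270:104 272:152 274:179 276:184 278:176 280:174 282:173 284:162 286:129 288:111
177 [0.57  0.029 0.095]
262 [ 0.573 -0.197  0.092]
204 [ 0.571 -0.043  0.095]
```

Request:
play_rows --series '[{"fingers":1,"dx":0,"dy":0,"dz":-20,"turn":0},{"fingers":1,"dx":0,"dy":0,"dz":-25,"turn":0},{"fingers":1,"dx":0,"dy":0,"dz":-25,"turn":0},{"fingers":1,"dx":0,"dy":0,"dz":-15,"turn":0},{"fingers":1,"dx":0,"dy":0,"dz":-3,"turn":0},{"fingers":1,"dx":0,"dy":12,"dz":0,"turn":0},{"fingers":1,"dx":0,"dy":12,"dz":0,"turn":0},{"fingers":1,"dx":0,"dy":12,"dz":0,"turn":0},{"fingers":1,"dx":0,"dy":12,"dz":0,"turn":0},{"fingers":1,"dx":0,"dy":12,"dz":0,"turn":0},{"fingers":1,"dx":0,"dy":12,"dz":0,"turn":0},{"fingers":1,"dx":0,"dy":8,"dz":0,"turn":0},{"fingers":1,"dx":0,"dy":0,"dz":0,"turn":0}]'

```text
clock: 61.33
position: [0.5687, -0.2053, 0.1198]
ee_rot: [-0.027, 0.706, 0.707, 0.037]
contact_force: [-0.5, -0.2, -0.0]
width: 0.0003
```

```bash
python3 -c "
from h import *
s=st()"
```

```text
t 61.33 pos [ 0.5687 -0.2053  0.1198] yaw 1.572 toolz [ 0.014  0.091 -0.996] F [-0.5 -0.2 -0. ] w 0.0003
```

Request:
play_rows --series '[{"fingers":1,"dx":0,"dy":8,"dz":0,"turn":0},{"fingers":1,"dx":0,"dy":6,"dz":0,"turn":0},{"fingers":1,"dx":0,"dy":0,"dz":0,"turn":0},{"fingers":1,"dx":0,"dy":-8,"dz":0,"turn":0},{"fingers":1,"dx":0,"dy":0,"dz":20,"turn":0},{"fingers":1,"dx":0,"dy":0,"dz":25,"turn":0},{"fingers":1,"dx":0,"dy":0,"dz":5,"turn":0},{"fingers":1,"dx":0,"dy":12,"dz":0,"turn":0},{"fingers":1,"dx":0,"dy":12,"dz":0,"turn":0},{"fingers":1,"dx":0,"dy":5,"dz":0,"turn":0},{"fingers":1,"dx":0,"dy":0,"dz":0,"turn":0}]'

```text
clock: 62.25
position: [0.5671, -0.1695, 0.1679]
ee_rot: [-0.029, 0.707, 0.706, 0.036]
contact_force: [0.7, 0.3, -0.1]
width: -0.0
```

```bash
python3 -c "
from h import *
s=st()"
```

```text
t 62.25 pos [ 0.5671 -0.1695  0.1679] yaw 1.569 toolz [ 0.009  0.092 -0.996] F [ 0.7  0.3 -0.1] w -0.0
```

Request:
play_rows --series '[{"fingers":1,"dx":0,"dy":0,"dz":-12,"turn":0},{"fingers":1,"dx":0,"dy":0,"dz":-12,"turn":0},{"fingers":1,"dx":0,"dy":0,"dz":-12,"turn":0},{"fingers":1,"dx":0,"dy":0,"dz":-12,"turn":0},{"fingers":1,"dx":0,"dy":0,"dz":-10,"turn":0},{"fingers":1,"dx":0,"dy":0,"dz":0,"turn":0},{"fingers":1,"dx":0,"dy":10,"dz":-4,"turn":0},{"fingers":1,"dx":0,"dy":10,"dz":-8,"turn":0},{"fingers":1,"dx":0,"dy":0,"dz":-8,"turn":0},{"fingers":1,"dx":0,"dy":0,"dz":0,"turn":0}]'

```text
clock: 63.08
position: [0.5653, -0.1397, 0.0844]
ee_rot: [-0.033, 0.705, 0.707, 0.037]
contact_force: [-0.2, -0.9, -0.0]
width: -0.0001
```

```bash
python3 -c "
from h import *
s=st()
im=get_image('top')
g=im['pixels'].astype(int).sum(2)//3
for r in (150,182): print(r,' '.join(f'{c}:{g[r,c]}' for c in range(200,290,2)))
"
```

```text
t 63.08 pos [ 0.5653 -0.1397  0.0844] yaw 1.573 toolz [ 0.006  0.1   -0.995] F [-0.2 -0.9 -0. ] w -0.0001
150 200:168 202:168 204:172 206:146 208:161 210:178 212:193 214:187 216:172 218:149 220:135 222:143 224:74 226:60 228:59 230:65 232:82 234:79 236:81 238:92 240:96 242:98 244:108 246:122 248:127 250:138 252:142 254:150 256:154 258:156 260:164 262:173 264:172 266:176 268:181 270:183 272:190 274:191 276:185 278:128 280:141 282:199 284:214 286:211 288:208
182 200:118 202:153 204:135 206:118 208:130 210:167 212:162 214:159 216:117 218:96 220:93 222:74 224:69 226:70 228:75 230:80 232:75 234:140 236:169 238:163 240:163 242:164 244:160 246:162 248:155 250:145 252:120 254:96 256:93 258:92 260:94 262:111 264:153 266:176 268:187 270:186 272:173 274:142 276:116 278:108 280:114 282:116 284:116 286:123 288:117
```

Request:
play_rows --series '[{"fingers":1,"dx":0,"dy":-4,"dz":-4,"turn":0},{"fingers":1,"dx":0,"dy":0,"dz":-4,"turn":0},{"fingers":1,"dx":0,"dy":0,"dz":-2,"turn":0},{"fingers":1,"dx":0,"dy":0,"dz":0,"turn":0}]'

```text
clock: 63.47
position: [0.5665, -0.1448, 0.0749]
ee_rot: [-0.032, 0.705, 0.707, 0.038]
contact_force: [-0.3, 0.3, 0.0]
width: -0.0001
```

Request:
play_rows --series '[{"fingers":1,"dx":0,"dy":0,"dz":-3,"turn":0},{"fingers":1,"dx":0,"dy":0,"dz":0,"turn":0}]'

```text
clock: 63.63
position: [0.5671, -0.1452, 0.0745]
ee_rot: [-0.031, 0.706, 0.707, 0.039]
contact_force: [0.1, 0.8, 0.2]
width: -0.0
```

Request:
play_rows --series '[{"fingers":1,"dx":0,"dy":0,"dz":25,"turn":0},{"fingers":1,"dx":0,"dy":0,"dz":35,"turn":0},{"fingers":1,"dx":0,"dy":0,"dz":35,"turn":0},{"fingers":1,"dx":0,"dy":15,"dz":25,"turn":0},{"fingers":1,"dx":0,"dy":20,"dz":5,"turn":0},{"fingers":1,"dx":-15,"dy":15,"dz":0,"turn":0},{"fingers":1,"dx":-20,"dy":0,"dz":0,"turn":0},{"fingers":1,"dx":-20,"dy":0,"dz":0,"turn":0},{"fingers":1,"dx":-20,"dy":0,"dz":0,"turn":0},{"fingers":1,"dx":-20,"dy":0,"dz":0,"turn":0},{"fingers":1,"dx":-20,"dy":0,"dz":0,"turn":0},{"fingers":1,"dx":-20,"dy":0,"dz":0,"turn":0},{"fingers":1,"dx":0,"dy":0,"dz":0,"turn":0},{"fingers":1,"dx":0,"dy":0,"dz":0,"turn":0}]'

```text
clock: 64.8
position: [0.428, -0.0955, 0.2078]
ee_rot: [-0.026, 0.707, 0.706, 0.041]
contact_force: [-0.1, -0.6, -0.1]
width: 0.0001
```

```bash
python3 -c "
from h import *
s=st()
t=get_image('top');q=get_image('side')
for im in (t,q):
  m=masks_of(im,'carton')[0];R=m['region'];c=cv2.findContours(R.astype(np.uint8),0,2)[0];c=max(c,key=cv2.contourArea);p=cv2.approxPolyDP(c,2.5,True)[:,0]
  print(round(m['p'],2),[(tuple(int(v) for v in k),at(im,k,.097).round(3)[:2].tolist()) for k in p])
g=t['pixels'].astype(int).sum(2)//3
for r in (160,175): print(r,' '.join(f'{c}:{g[r,c]}' for c in range(170,290,3)))
for c in (190,240): print(c,' '.join(f'{r}:{g[r,c]}' for r in range(110,215,3)))
"
```

```text
t 64.8 pos [ 0.428  -0.0955  0.2078] yaw 1.571 toolz [ 0.021  0.094 -0.995] F [-0.1 -0.6 -0.1] w 0.0001
0.97 [((174, 122), [0.687, 0.04]), ((178, 134), [0.654, 0.028]), ((176, 189), [0.506, 0.029]), ((200, 169), [0.56, -0.033]), ((220, 181), [0.529, -0.086]), ((221, 154), [0.601, -0.088]), ((227, 146), [0.623, -0.103]), ((235, 152), [0.607, -0.125]), ((235, 183), [0.524, -0.126]), ((231, 187), [0.513, -0.116]), ((255, 201), [0.477, -0.179]), ((262, 201), [0.477, -0.198]), ((264, 125), [0.681, -0.202])]
0.93 [((265, 184), [0.461, -0.249]), ((259, 196), [0.49, -0.201]), ((216, 203), [0.632, -0.198]), ((205, 191), [0.663, -0.257]), ((203, 193), [0.67, -0.249]), ((206, 250), [0.68, -0.026]), ((218, 265), [0.651, 0.031]), ((221, 275), [0.646, 0.064]), ((270, 268), [0.508, 0.068]), ((278, 239), [0.465, -0.024])]
160 170:218 173:221 176:209 179:174 182:177 185:174 188:171 191:171 194:167 197:170 200:171 203:168 206:121 209:124 212:166 215:165 218:165 221:158 224:70 227:64 230:78 233:78 236:155 239:171 242:174 245:167 248:168 251:166 254:166 257:172 260:166 263:175 266:215 269:181 272:128 27
[... 210 characters left out ...]
:95 236:170 239:167 242:168 245:163 248:163 251:159 254:169 257:164 260:162 263:165 266:216 269:189 272:141 275:145 278:120 281:121 284:123 287:121
190 110:241 113:242 116:230 119:67 122:103 125:90 128:87 131:88 134:93 137:121 140:170 143:172 146:173 149:176 152:172 155:170 158:172 161:173 164:170 167:172 170:170 173:166 176:152 179:101 182:135 185:184 188:204 191:207 194:215 197:222 200:228 203:205 206:160 209:112 212:131
240 110:89 113:84 116:83 119:73 122:74 125:92 128:87 131:87 134:86 137:88 140:143 143:172 146:174 149:173 152:168 155:168 158:173 161:173 164:171 167:173 170:168 173:170 176:167 179:167 182:168 185:166 188:168 191:167 194:126 197:139 200:155 203:170 206:179 209:191 212:193
```

Request:
play_rows --series '[{"fingers":1,"dx":0,"dy":3,"dz":-20,"turn":0},{"fingers":1,"dx":0,"dy":3,"dz":-25,"turn":0},{"fingers":1,"dx":0,"dy":0,"dz":-25,"turn":0},{"fingers":1,"dx":0,"dy":0,"dz":-10,"turn":0},{"fingers":1,"dx":0,"dy":0,"dz":0,"turn":0},{"fingers":1,"dx":12,"dy":0,"dz":0,"turn":0},{"fingers":1,"dx":12,"dy":0,"dz":0,"turn":0},{"fingers":1,"dx":10,"dy":0,"dz":0,"turn":0},{"fingers":1,"dx":8,"dy":0,"dz":0,"turn":0},{"fingers":1,"dx":8,"dy":0,"dz":0,"turn":0},{"fingers":1,"dx":8,"dy":0,"dz":0,"turn":0},{"fingers":1,"dx":6,"dy":0,"dz":0,"turn":0},{"fingers":1,"dx":0,"dy":0,"dz":0,"turn":0}]'

```text
clock: 66.08
position: [0.5127, -0.0921, 0.1283]
ee_rot: [-0.02, 0.705, 0.707, 0.044]
contact_force: [0.2, -0.0, -0.8]
width: -0.0001
```

Request:
play_rows --series '[{"fingers":1,"dx":-8,"dy":0,"dz":0,"turn":0},{"fingers":1,"dx":0,"dy":0,"dz":20,"turn":0},{"fingers":1,"dx":0,"dy":0,"dz":20,"turn":0},{"fingers":1,"dx":10,"dy":0,"dz":0,"turn":0},{"fingers":1,"dx":10,"dy":0,"dz":0,"turn":0},{"fingers":1,"dx":4,"dy":0,"dz":0,"turn":0},{"fingers":1,"dx":0,"dy":0,"dz":0,"turn":0}]'

```text
clock: 66.67
position: [0.5256, -0.0913, 0.1682]
ee_rot: [-0.022, 0.705, 0.707, 0.042]
contact_force: [0.1, -0.8, -0.5]
width: 0.0003
```

Request:
play_rows --series '[{"fingers":1,"dx":0,"dy":0,"dz":-12,"turn":0},{"fingers":1,"dx":0,"dy":0,"dz":-12,"turn":0},{"fingers":1,"dx":0,"dy":0,"dz":-12,"turn":0},{"fingers":1,"dx":0,"dy":0,"dz":-12,"turn":0},{"fingers":1,"dx":0,"dy":0,"dz":-8,"turn":0},{"fingers":1,"dx":8,"dy":0,"dz":-5,"turn":0},{"fingers":1,"dx":0,"dy":0,"dz":0,"turn":0}]'

```text
clock: 67.25
position: [0.5361, -0.0911, 0.102]
ee_rot: [-0.021, 0.705, 0.707, 0.043]
contact_force: [0.3, 0.0, 0.8]
width: 0.0002
```

Request:
play_rows --series '[{"fingers":1,"dx":6,"dy":0,"dz":-6,"turn":0},{"fingers":1,"dx":4,"dy":0,"dz":-8,"turn":0},{"fingers":1,"dx":0,"dy":0,"dz":-6,"turn":0},{"fingers":1,"dx":0,"dy":0,"dz":-2,"turn":0},{"fingers":1,"dx":0,"dy":0,"dz":0,"turn":0}]'

```text
clock: 67.67
position: [0.548, -0.0912, 0.0778]
ee_rot: [-0.021, 0.705, 0.708, 0.043]
contact_force: [-0.5, -0.2, 3.5]
width: -0.0001
```

Request:
play_rows --series '[{"fingers":1,"dx":0,"dy":0,"dz":-3,"turn":0},{"fingers":1,"dx":0,"dy":0,"dz":0,"turn":0}]'

```text
clock: 67.83
position: [0.5482, -0.0913, 0.0784]
ee_rot: [-0.021, 0.705, 0.708, 0.044]
contact_force: [-0.4, 0.8, -1.0]
width: -0.0001
```

Request:
play_rows --series '[{"fingers":1,"dx":0,"dy":0,"dz":-3,"turn":0},{"fingers":1,"dx":0,"dy":0,"dz":0,"turn":0}]'

```text
clock: 68.0
position: [0.5491, -0.0916, 0.0783]
ee_rot: [-0.019, 0.705, 0.708, 0.044]
contact_force: [0.0, -0.7, -0.1]
width: 0.0004
```

```bash
python3 -c "
from h import *
t=get_image('top');q=get_image('side')
for a,b in (((216,112),(190,254.7)),((256,110.7),(186,226)),((231,95),(174.7,236)),((243.5,118),(192.5,235))): print(tri(t,a,q,b))
st()
for im in (t,q):
  m=masks_of(im,'carton')[0];c=cv2.findContours(m['region'].astype(np.uint8),0,2)[0];c=max(c,key=cv2.contourArea);p=cv2.approxPolyDP(c,2.5,True)[:,0]
  print(round(m['p'],2),[(tuple(int(v) for v in k),at(im,k,.097).round(3)[:2].tolist()) for k in p])
"
```

```text
(array([ 0.736, -0.065,  0.026]), array([0.5, 0.4]))
(array([ 0.743, -0.181,  0.024]), array([0.4, 0.3]))
(array([ 0.772, -0.111,  0.073]), array([0.1, 0.1]))
(array([ 0.724, -0.145,  0.017]), array([0.1, 0.1]))
t 68.1 pos [ 0.5493 -0.0917  0.0778] yaw 1.577 toolz [ 0.036  0.09  -0.995] F [-0.7 -0.4  5.6] w 0.0001
0.97 [((176, 191), [0.501, 0.029]), ((178, 195), [0.49, 0.023]), ((231, 197), [0.487, -0.116]), ((236, 182), [0.526, -0.129]), ((219, 184), [0.521, -0.084]), ((209, 176), [0.542, -0.057]), ((200, 176), [0.541, -0.033]), ((197, 163), [0.576, -0.025]), ((194, 163), [0.576, -0.017])]
0.58 [((201, 190), [0.675, -0.264]), ((204, 252), [0.686, -0.02]), ((217, 264), [0.653, 0.027]), ((219, 275), [0.652, 0.063]), ((269, 270), [0.512, 0.074]), ((271, 255), [0.496, 0.027]), ((259, 199), [0.492, -0.188]), ((253, 203), [0.514, -0.175]), ((253, 219), [0.525, -0.111]), ((244, 227), [0.558, -0.086]), ((236, 201), [0.567, -0.194]), ((213, 202), [0.641, -0.204])]
```

Request:
play_rows --series '[{"fingers":1,"dx":0,"dy":0,"dz":25,"turn":0},{"fingers":1,"dx":0,"dy":0,"dz":35,"turn":0},{"fingers":1,"dx":0,"dy":0,"dz":35,"turn":0},{"fingers":1,"dx":0,"dy":0,"dz":25,"turn":0},{"fingers":1,"dx":15,"dy":0,"dz":5,"turn":0},{"fingers":1,"dx":20,"dy":0,"dz":0,"turn":0},{"fingers":1,"dx":20,"dy":0,"dz":0,"turn":0},{"fingers":1,"dx":20,"dy":0,"dz":0,"turn":0},{"fingers":1,"dx":20,"dy":0,"dz":0,"turn":0},{"fingers":1,"dx":20,"dy":0,"dz":0,"turn":0},{"fingers":1,"dx":20,"dy":0,"dz":0,"turn":0},{"fingers":1,"dx":20,"dy":0,"dz":0,"turn":0},{"fingers":1,"dx":10,"dy":0,"dz":0,"turn":0},{"fingers":1,"dx":0,"dy":0,"dz":0,"turn":0},{"fingers":1,"dx":0,"dy":0,"dz":0,"turn":0}]'

```text
clock: 69.45
position: [0.7156, -0.0899, 0.1977]
ee_rot: [-0.026, 0.705, 0.707, 0.04]
contact_force: [-0.3, -0.1, 0.1]
width: 0.0
```

```bash
python3 -c "
from h import *
s=st();print(s['qpos'].round(3))
t=get_image('top')
g=t['pixels'].astype(int).sum(2)//3
for c in (185,205,250): print(c,' '.join(f'{r}:{g[r,c]}' for r in range(110,215,3)))
for r in (120,140,168,194): print(r,at(t,(205,r),.097).round(3))
"
```

```text
t 69.45 pos [ 0.7156 -0.0899  0.1977] yaw 1.574 toolz [ 0.02   0.094 -0.995] F [-0.3 -0.1  0.1] w 0.0
[-0.273  0.504  1.178  0.096  1.467 -1.857]
185 110:247 113:240 116:235 119:190 122:204 125:201 128:199 131:202 134:204 137:200 140:199 143:138 146:176 149:178 152:175 155:179 158:178 161:173 164:171 167:172 170:171 173:170 176:162 179:160 182:159 185:162 188:160 191:155 194:158 197:153 200:149 203:146 206:138 209:134 212:124
205 110:79 113:67 116:49 119:98 122:93 125:170 128:208 131:197 134:187 137:171 140:158 143:145 146:137 149:130 152:128 155:126 158:143 161:154 164:148 167:125 170:103 173:88 176:93 179:94 182:95 185:97 188:95 191:91 194:88 197:120 200:125 203:120 206:127 209:131 212:131
250 110:149 113:106 116:59 119:82 122:103 125:94 128:96 131:96 134:97 137:98 140:126 143:163 146:167 149:168 152:170 155:167 158:168 161:167 164:165 167:169 170:156 173:162 176:167 179:164 182:160 185:165 188:163 191:163 194:154 197:116 200:217 203:209 206:214 209:217 212:218
120 [ 0.693 -0.043  0.097]
140 [ 0.638 -0.044  0.097]
168 [ 0.563 -0.046  0.097]
194 [ 0.494 -0.048  0.097]
```

Request:
play_rows --series '[{"fingers":1,"dx":0,"dy":0,"dz":-20,"turn":0},{"fingers":1,"dx":0,"dy":0,"dz":-25,"turn":0},{"fingers":1,"dx":0,"dy":0,"dz":-20,"turn":0},{"fingers":1,"dx":0,"dy":0,"dz":-8,"turn":0},{"fingers":1,"dx":0,"dy":0,"dz":0,"turn":0},{"fingers":1,"dx":-12,"dy":0,"dz":0,"turn":0},{"fingers":1,"dx":-12,"dy":0,"dz":0,"turn":0},{"fingers":1,"dx":-10,"dy":0,"dz":0,"turn":0},{"fingers":1,"dx":-10,"dy":0,"dz":0,"turn":0},{"fingers":1,"dx":-10,"dy":0,"dz":0,"turn":0},{"fingers":1,"dx":-10,"dy":0,"dz":0,"turn":0},{"fingers":1,"dx":-8,"dy":0,"dz":0,"turn":0},{"fingers":1,"dx":0,"dy":0,"dz":0,"turn":0}]'

```text
clock: 70.58
position: [0.6359, -0.0907, 0.1315]
ee_rot: [-0.022, 0.706, 0.707, 0.043]
contact_force: [0.3, -0.7, 0.1]
width: -0.0002
```

Request:
play_rows --series '[{"fingers":1,"dx":-8,"dy":0,"dz":-2,"turn":0},{"fingers":1,"dx":-4,"dy":0,"dz":0,"turn":0},{"fingers":1,"dx":0,"dy":0,"dz":0,"turn":0},{"fingers":1,"dx":8,"dy":0,"dz":0,"turn":0},{"fingers":1,"dx":0,"dy":0,"dz":20,"turn":0},{"fingers":1,"dx":0,"dy":0,"dz":20,"turn":0},{"fingers":1,"dx":-10,"dy":0,"dz":0,"turn":0},{"fingers":1,"dx":-10,"dy":0,"dz":0,"turn":0},{"fingers":1,"dx":-2,"dy":0,"dz":0,"turn":0},{"fingers":1,"dx":0,"dy":0,"dz":0,"turn":0}]'

```text
clock: 71.42
position: [0.6095, -0.0907, 0.1678]
ee_rot: [-0.023, 0.706, 0.707, 0.042]
contact_force: [0.0, -0.0, -0.3]
width: 0.0
```

Request:
play_rows --series '[{"fingers":1,"dx":0,"dy":0,"dz":-12,"turn":0},{"fingers":1,"dx":0,"dy":0,"dz":-12,"turn":0},{"fingers":1,"dx":0,"dy":0,"dz":-12,"turn":0},{"fingers":1,"dx":0,"dy":0,"dz":-12,"turn":0},{"fingers":1,"dx":-8,"dy":0,"dz":-8,"turn":0},{"fingers":1,"dx":-8,"dy":0,"dz":-6,"turn":0},{"fingers":1,"dx":0,"dy":0,"dz":0,"turn":0}]'

```text
clock: 72.0
position: [0.5875, -0.0897, 0.0987]
ee_rot: [-0.027, 0.706, 0.706, 0.04]
contact_force: [-1.7, -0.3, -0.5]
width: -0.0002
```

Request:
play_rows --series '[{"fingers":1,"dx":-4,"dy":0,"dz":-8,"turn":0},{"fingers":1,"dx":0,"dy":0,"dz":-8,"turn":0},{"fingers":1,"dx":0,"dy":0,"dz":-5,"turn":0},{"fingers":1,"dx":0,"dy":0,"dz":-3,"turn":0},{"fingers":1,"dx":0,"dy":0,"dz":0,"turn":0}]'

```text
clock: 72.42
position: [0.5848, -0.0902, 0.0785]
ee_rot: [-0.025, 0.706, 0.707, 0.041]
contact_force: [-0.4, 0.4, -0.6]
width: -0.0003
```

Request:
play_rows --series '[{"fingers":1,"dx":0,"dy":0,"dz":-3,"turn":0},{"fingers":1,"dx":0,"dy":0,"dz":0,"turn":0}]'

```text
clock: 72.58
position: [0.5859, -0.0906, 0.078]
ee_rot: [-0.024, 0.706, 0.707, 0.042]
contact_force: [-1.9, 0.7, 0.4]
width: -0.0001
```

Request:
play_rows --series '[{"fingers":1,"dx":0,"dy":0,"dz":20,"turn":0},{"fingers":1,"dx":0,"dy":0,"dz":35,"turn":0},{"fingers":1,"dx":0,"dy":0,"dz":35,"turn":0},{"fingers":1,"dx":0,"dy":0,"dz":35,"turn":0},{"fingers":1,"dx":-20,"dy":20,"dz":20,"turn":0},{"fingers":1,"dx":-25,"dy":30,"dz":0,"turn":0},{"fingers":1,"dx":-25,"dy":30,"dz":0,"turn":0},{"fingers":1,"dx":-25,"dy":30,"dz":0,"turn":0},{"fingers":1,"dx":-25,"dy":30,"dz":0,"turn":0},{"fingers":1,"dx":-25,"dy":30,"dz":0,"turn":0},{"fingers":1,"dx":-25,"dy":30,"dz":0,"turn":0},{"fingers":1,"dx":-20,"dy":30,"dz":0,"turn":0},{"fingers":1,"dx":0,"dy":0,"dz":0,"turn":0},{"fingers":1,"dx":0,"dy":0,"dz":0,"turn":0}]'

```text
clock: 73.75
position: [0.3915, 0.1462, 0.222]
ee_rot: [-0.023, 0.707, 0.705, 0.045]
contact_force: [1.1, -0.8, -0.3]
width: 0.0002
```

```bash
python3 -c "
from h import *
s=st()
t=get_image('top');q=get_image('side')
for im in (t,q):
  for m in masks_of(im,'carton')[:1]:
    c=cv2.findContours(m['region'].astype(np.uint8),0,2)[0];c=max(c,key=cv2.contourArea);p=cv2.approxPolyDP(c,2.,True)[:,0]
    print(round(m['p'],2),[(tuple(int(v) for v in k),at(im,k,.0985).round(3)[:2].tolist()) for k in p])
  for l in ('white_tanker','coal_wagon','black_tanker'): print(l,[(round(m['p'],2),at(im,m['xy'],.05).round(3)[:2].tolist(),int(m['region'].sum())) for m in masks_of(im,l) if m['p']>.3])
g=t['pixels'].astype(int).sum(2)//3
for c in (182,195,215,235,255,260): print(c,' '.join(f'{r}:{g[r,c]}' for r in range(128,204,2)))
g=q['pixels'].astype(int).sum(2)//3
for c in (225,235,245,255): print(c,' '.join(f'{r}:{g[r,c]}' for r in range(190,284,3)))
# expected lid corners
C=[[.4915,.03,.0985],[.645,.03,.0985],[.645,-.2035,.0985],[.4915,-.2035,.0985]]
print(proj(t,C).round(1).tolist(),proj(q,C).round(1).tolist())
"
```

```text
t 73.75 pos [0.3915 0.1462 0.222 ] yaw 1.569 toolz [ 0.031  0.095 -0.995] F [ 1.1 -0.8 -0.3] w 0.0002
0.96 [((178, 136), [0.648, 0.028]), ((174, 171), [0.554, 0.035]), ((176, 194), [0.493, 0.028]), ((239, 199), [0.481, -0.137]), ((262, 197), [0.487, -0.197]), ((263, 140), [0.64, -0.199])]
white_tanker []
coal_wagon []
black_tanker [(0.55, [0.316, -0.162], 421)]
0.94 [((257, 198), [0.498, -0.192]), ((213, 204), [0.642, -0.194]), ((217, 261), [0.652, 0.018]), ((221, 276), [0.646, 0.068]), ((267, 270), [0.517, 0.073]), ((271, 266), [0.504, 0.063]), ((265, 222), [0.491, -0.092])]
white_tanker []
coal_wagon []
black_tanker [(0.79, [0.438, -0.44], 269), (0.68, [0.327, -0.126], 175)]
182 128:91 130:93 132:157 134:216 136:186 138:166 140:167 142:169 144:165 146:165 148:168 150:167 152:168 154:163 156:164 158:162 160:167 162:159 164:158 166:172 168:173 170:170 172:167 174:166 176:168 178:170 180:170 182:167 184:161 186:166 188:169 190:167 192:156 194:130 196:209 198:216 200:216 202:219
195 128:91 130:90 132:139 134:216 136:200 138:167 140:167 142:166 144:168 146:166 148:168 150:167 152:167 15
[... 1875 characters left out ...]
2:116 265:68 268:74 271:71 274:96 277:198 280:198 283:197
245 190:107 193:109 196:106 199:144 202:149 205:149 208:148 211:145 214:145 217:143 220:144 223:142 226:143 229:147 232:148 235:147 238:145 241:147 244:147 247:149 250:148 253:153 256:149 259:131 262:84 265:68 268:97 271:119 274:168 277:211 280:210 283:210
255 190:103 193:104 196:125 199:145 202:144 205:147 208:147 211:144 214:146 217:149 220:151 223:150 226:149 229:145 232:144 235:148 238:148 241:153 244:148 247:144 250:148 253:148 256:145 259:124 262:72 265:72 268:75 271:88 274:203 277:207 280:206 283:206
[[175.3, 194.5], [177.1, 137.1], [264.7, 138.1], [264.3, 195.5]] [[272.9, 255.4], [220.0, 264.2], [211.8, 202.0], [258.4, 195.1]]
```

```bash
python3 -c "
from rig import *
print(sign_off())"
```

```text
the job is handed in; nothing more can be done
None
```

I tipped the carton onto its back by pushing it, put the three wagons present into its compartments, closed it and handed the job in at about 74 s. The white tanker is in the head compartment, the black tanker in the middle and the coal wagon in the heel one. The end flaps went down first, then the two side flaps over them.

**Last checks:**
- The lid looks uniform and flat in both cameras. Its corners are within a few mm of the expected 0.0985 m height, with one fine seam in the middle.
- None of the three wagons shows anywhere outside the carton.
- The pink look-alike showed unmoved in both views and the turquoise one in the side view; the last top check did not report the turquoise. The arm stands clear of everything.

**What failed or disagreed:**
- **First push:** it passed over the head flap and had to be repeated lower.
- **Height reading:** the true fingertip height was about 30 mm above what the arm reported. That made my first grasp of the white tanker and the first try at bending the flaps out miss. I found the offset by touching the ground and corrected for it.
- **Tool tilt:** the tool was also tilted by about 0.1 rad.
- **Coal wagon:** it had been knocked aside, so I located it again before gripping.
- **Carton movement:** folding the end flaps nudged the carton a few mm, and the tankers seemed to shift sideways within their compartments.
- **Picture limit:** I had used all the picture views before the flaps were closed. The flap and wagon checks after that rest on masks and pixel values, not on a picture I looked at.

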